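Rebuild the filter stack of a leaning clay water jar

ROBOT

A 6-joint arm with a two-finger parallel gripper is mounted at the origin on the work surface. World frame = base frame: x ahead of the robot, y to its left, z up, the work surface at z = 0. Lengths are in m, angles in degrees, forces in N, time in s.
With the tool pointing down it reaches from about 0.4 to 0.825 m from the base axis. Payload 7 kg.
Tool frame: the origin (TCP) lies at the very end of the fingers, on their centre line; the grasp point (between the pads) lies behind it (r.grasp_offset is the z of the grasp point in the tool frame, in m); z points along the fingers, y is the direction in which the jaws open and shut (so a half turn about z gives the same grasp; the last joint's range is limited). The gripper opens to 88 mm and grips with 3 to 60 N. Pads are 19 mm wide; open, the fingers measure 130 mm over their backs; the gripper's body (78 mm by 193 mm) begins 47 mm behind the grasp point.
Start: joints at [88.299, 20.546, 0.682, 0, -70.136, -16.507], TCP at [0.211, 0.641, 0.227] pointing down, gripper open.
Joint ranges: [-176.03, 176.03], [-82.01, 121.73], [-58.28, 71.71], [-173.87, 95.51], [-174.79, -0.11], [-173.66, 173.66]. Speed limits (degrees/s): [136.94, 136.94, 172.46, 180, 180, 180].

INTERFACE

Orientations are given as [roll, pitch, yaw] about the fixed x, y, z axes, in that order (R = Rz(yaw) Ry(pitch) Rx(roll)).
In Python, from plant import r gives the robot as it stands. The module is installed in compiled form; this text tells all that it offers.
- The arm moves only by the tool servo_tool, never from a script. Its argument "targets" is a list of rows, each an object of numbers: "dx", "dy", "dz": the shift along the world's x, y, z in cm; "spin": the turn about the world's z in rad; "grip": the opening in per cent of the stroke, from 0 (shut) to 100 (fully open). A call has exactly 10 rows; each row is the pose to reach, as a shift and turn from the pose commanded when the call began; what a row does not reach only later rows make up. A row lasts 1/12 s, in which the tool goes at most 41.7 mm and 7.16 degrees, less where a joint would pass 70% of its speed; a pose out of reach is approached as far as the arm can. A call with a gripper value outside its range is refused whole. The fingers move at their own pace and stop on an object; "squeeze" is the grip in N (left out, the last holds). Time passes only in rows, so rows that repeat a pose let the fingers close, or fill a call up. It gives the time, the measured TCP pose, the force and the opening at its end, in the units of the state.
- r.get_state(): the state, without advancing time (a new reading comes with each control period).
- r.capture(name): name is "scene" or "top" or "wrist"; returns the picture (400x640x3 uint8, blue, green, red); there is no depth.
- r.get_calibration(name): a dict with "K" (3x3 intrinsics, pixels), "k1" (the pictures are not rectified: a ray, as slopes to the right and down, at radius r is drawn at 1 + k1 r^2 times it, then the intrinsics apply), "extrinsics" (4x4, takes a point from camera to world coordinates). Camera axes: x right, y down, z forward; pixel columns grow to the right and rows downward; lengths in m; the calibration is good to about 2 mm. A picture is of the moment at which its call begins: read the wrist's pose just before it. get_calibration takes no time and is no camera call; for the wrist camera it gives the pose at the moment of the call.
- r.close_job(): hands the job in, once; it reports no verdict.
Trained networks look in the newest picture that a camera, given by its name, has taken for a name from the list of things; names that differ only in an ending like _2 or _b are one class to them, and where a whole thing is asked for, a point or a joint stands for the part that bears it (a point fixed in the world has none). Each returns a list of dicts, best first, with "p" (0 to 1); they miss things now and then, are a little off and sometimes report something else, mostly with a low value. They report only what shows in the picture. A call takes as long as a camera call. They do not tell look-alikes from the thing itself.
- r.cut_out(name, camera): "mask" (400x640 bool, what is visible of it) and "extent" ([left, top, right, bottom] in pixels, round what is visible of it).
The state is a dict: "time_s": time; "joints": joint angles; "qd": joint speeds; "joint_torque": joint torques, N m; "tcp_pos": TCP position; "eef_rot": TCP orientation; "contact_force": force on the tool from outside, world axes, zero at the start; "moment": the same for the moment, N m; "gripper_width": finger opening in m.
Only numpy, scipy, OpenCV 4.12 (cv2) and the standard library are available. Lean on these libraries where they do the work, as an engineer would, in place of code of your own. Each camera call takes 0.05 s, during which the arm holds its last target. There are 200 camera calls.

TASK

Put the filter stack into the neck of the leaning clay water jar: first the plain spacer ring, then the perforated strainer disc on it, last the keeper ring, collar outwards. Two ribs inside the neck, whose angle must be felt out by turning the first piece, have to enter the side slots of each piece; work each one fully home, flat on what lies below, before adding the next, gently since the clay is brittle, and leave the other pottery alone.

Things in the scene. Friction and masses are not known exactly. Their poses are not given: they have to be found in the camera images.
- jar: clay jar with two side lugs, fixed in a wooden cradle (210 x 170 mm board), leaning 30 degrees from vertical, its mouth leaning away from the robot, within 26 degrees of straight away. Origin: centre of its underside; z: the bore's axis, out of the mouth; y: level, through the lugs. Bore: 62.4 mm wide, 60 mm deep, 3 mm 45-degree lead-in; rim flat, 94 mm wide outside
- seat (a point): centre of the flat bottom of the bore, 72 mm from the jar's origin; axes as the jar. Two opposite ribs, 4.6 mm wide and 4.2 mm deep, run up the bore's wall from the bottom to 4 mm below the rim. Their angle about the bore's axis is not measured: it lies within 0.5 rad either way of the jar's x axis, new each time, and stays put
- mouth (a point): centre of the bore's mouth in the plane of the rim, 60 mm above the seat; axes as the jar. A piece whose slots miss the ribs stops 4 mm below the rim; turned under a light push it drops on. Pieces have 1.2 mm of play all round: let go in the leaning bore they may cock and stick; press the higher edge with the fingertips (8 to 16 N) till both sides are home
- spacer: plain clay ring, 60 mm wide, 32 mm hole, 26 mm tall, alike both ways up; lies flat. Two opposite side slots, 7.8 mm wide, 5 mm deep, on its x axis. Origin: centre of its underside, z: its axis. 70 to 140 g. Brittle like the other two: hold with some 15 N, press with some 10 N; it cracks at 80 N
- strainer: perforated clay disc, 60 mm wide, 20 mm tall, many small dark holes inside a raised edge (1.5 mm, 5 mm broad) on its upper side, no open middle; lies flat, goes in either way up. Two opposite side slots, 7.8 mm wide, 5 mm deep, on its x axis. Origin: centre of its underside, z: its axis. 60 to 125 g, brittle
- keeper: stepped clay ring: flange 60 mm wide, 12 mm tall, with a collar 40 mm wide, 24 mm tall on it (36 mm in all), hole 26 mm; stands on its flange. Two opposite side slots, 7.8 mm wide, 5 mm deep, on its x axis (flange only). Origin: centre of the flange's underside, z: its axis, towards the collar. 75 to 155 g, brittle. In place its flange lies 2 mm below the jar's rim, the collar stands out
- keeper_top (a point): centre of the collar's free end, 36 mm above the keeper's origin
- bowl: bystander: clay bowl, 110 mm wide, 45 mm tall; origin: centre of its underside
- mug: bystander: white mug, 72 mm wide, 80 mm tall; origin: centre of its underside
- stone_jar: bystander: white jar with a cork lid, 72 mm wide, 100 mm tall; origin: centre of its underside
- spacer_mid (a point): centre of the spacer, half-way up its axis (13 mm)
- strainer_mid (a point): centre of the strainer, half-way up its axis (10 mm)
There are look-alikes about, which are no part of the job. Leave any red look-alike of the strainer alone.

How it is judged:
By the outcome, as a careful person would: the job done as asked, in the order asked, and still so for the second after the job is handed in, with the robot touching nothing.
It also fails if it takes over 72 s, if anything falls off the work surface, if the arm or the gripper's body presses on something with over 40 N, if the wrist force passes 120 N, or if a joint passes its speed limit or range.

## Working session

There is one attempt and no reset: what is moved stays moved. The work goes in short steps, Python scripts to look and compute and a tool call to move; the robot and the scene stay as the last step left them, time stands still between calls to the robot, and variables do not carry over. Pictures are saved under pics/ and viewed, about 8 in all and at most 12, crops included, and the job is handed in when it is done.

Besides the shell and the picture viewer there is one more tool, called after ">>>" as name(argument=value, ...) on one line, values as JSON. servo_tool: Moves the arm, as the interface text tells. Its arguments: {"type":"object","properties":{"targets":{"type":"array"},"squeeze":{"type":"number"}},"required":["targets"]}

```bash
mkdir -p pics
cat > h.py <<'E'
import numpy as np, cv2
from plant import r
def ray(c,uv):
    K=c['K'];K=np.array(K);T=np.array(c['extrinsics'])
    d=np.array([(uv[0]-K[0,2])/K[0,0],(uv[1]-K[1,2])/K[1,1]]);s=d.copy()
    for _ in range(20): s=d/(1+c['k1']*(s@s))
    v=T[:3,:3]@np.array([s[0],s[1],1]);return T[:3,3],v
def atz(c,uv,z):
    o,v=ray(c,uv);return o+v*(z-o[2])/v[2]
def proj(c,P):
    K=np.array(c['K']);T=np.array(c['extrinsics']);p=T[:3,:3].T@(np.array(P)-T[:3,3]);s=p[:2]/p[2]
    s=s*(1+c['k1']*(s@s));return np.array([K[0,0]*s[0]+K[0,2],K[1,1]*s[1]+K[1,2]])
def tri(obs):
    A=np.zeros((3,3));b=np.zeros(3)
    for c,uv in obs:
        o,v=ray(c,uv);v=v/np.linalg.norm(v);M=np.eye(3)-np.outer(v,v);A+=M;b+=M@o
    return np.linalg.solve(A,b)
E
python3 - <<'E'
from h import *
print(r.get_state(), r.grasp_offset)
ims={}
for n in ['scene','top']:
    ims[n]=r.capture(n);cv2.imwrite(f'pics/{n}0.png',ims[n]);c=r.get_calibration(n)
    print(n,np.round(np.array(c['extrinsics']),3).tolist(),np.round(np.array(c['K']),1).tolist(),c['k1'])
    for t in ['jar','spacer','strainer','keeper','bowl','mug','stone_jar']:
        for d in r.cut_out(t,n): 
            m=d['mask'];ys,xs=np.nonzero(m);print(t,round(d['p'],2),d['extent'],xs.mean().round(1),ys.mean().round(1))
cv2.imwrite('pics/both.png',np.vstack([cv2.resize(ims[n],(480,300)) for n in ims]))
E
```

```text
{'time_s': 0.0, 'joints': array([ 8.82992545e+01,  2.05908242e+01,  6.32738749e-01, -1.88736311e-02,
       -7.01359354e+01, -1.65077031e+01]), 'qd': array([ 0.00030573,  0.09299255, -0.02004945, -0.06046938,  0.02122273,
       -0.0101912 ]), 'joint_torque': array([-9.65349027e-04, -5.82712734e+01,  2.93055135e+01,  6.99697718e+00,
        6.87709486e-03, -1.58548964e-04]), 'tcp_pos': array([0.2107918 , 0.64071932, 0.22562565]), 'eef_rot': array([ 1.79904813e+02, -9.70683407e-03, -1.82148682e+01]), 'contact_force': array([ 0.43874527, -0.39105522,  0.90630419]), 'moment': array([-0.02189755, -0.01085019, -0.020199  ]), 'gripper_width': 0.08779252188783174} -0.0188
scene [[-0.604, 0.498, -0.622, 1.118], [0.797, 0.385, -0.465, 0.433], [0.007, -0.777, -0.63, 0.696], [0.0, 0.0, 0.0, 1.0]] [[388.1, 0.0, 320.3], [0.0, 388.1, 203.4], [0.0, 0.0, 1.0]] 0.028834321071418895
jar 0.6 [279.7, 175.0, 340.5, 230.9] 309.3 202.6
spacer 0.83 [436.6, 259.9, 467.9, 286.2] 451.4 273.2
strainer 0.64 [275.3, 160.2, 293.0, 176.2] 284.8 166.4
strainer 0.58 [264.6, 186.9, 282.8, 207.0] 272.9 199.0
strainer 0
[... 396 characters left out ...]
974, 1.138], [0.0, 0.0, 0.0, 1.0]] [[368.5, 0.0, 312.2], [0.0, 368.5, 202.8], [0.0, 0.0, 1.0]] -0.08076958417513927
jar 0.97 [309.2, 184.9, 359.2, 241.2] 329.7 211.7
spacer 0.63 [207.0, 225.3, 227.5, 251.1] 215.8 238.0
strainer 0.86 [400.3, 277.2, 418.6, 301.1] 408.7 288.9
strainer 0.8 [372.9, 228.6, 389.6, 249.7] 381.5 239.3
strainer 0.8 [432.0, 265.8, 447.4, 284.0] 440.3 275.5
strainer 0.7 [400.2, 247.5, 426.5, 269.3] 412.6 257.9
keeper 0.73 [411.2, 200.0, 433.2, 216.8] 420.0 207.7
bowl 0.61 [184.7, 164.1, 219.9, 196.9] 201.5 180.0
mug 0.6 [219.0, 129.9, 254.8, 163.4] 242.5 145.1
stone_jar 0.65 [392.8, 146.8, 422.3, 174.0] 406.2 160.1
stone_jar 0.23 [189.1, 165.9, 219.9, 194.7] 201.6 180.1
```

View pics/scene0.png

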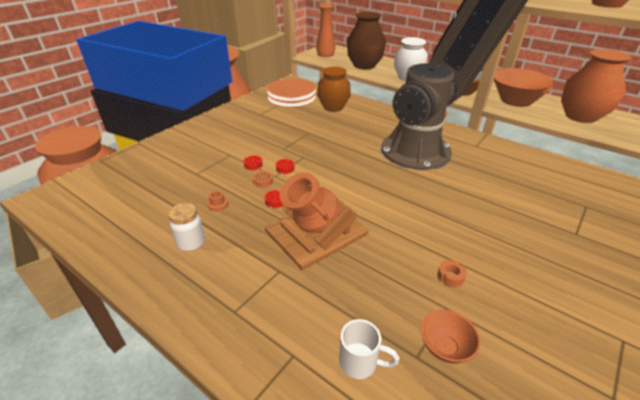

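View pics/top0.png

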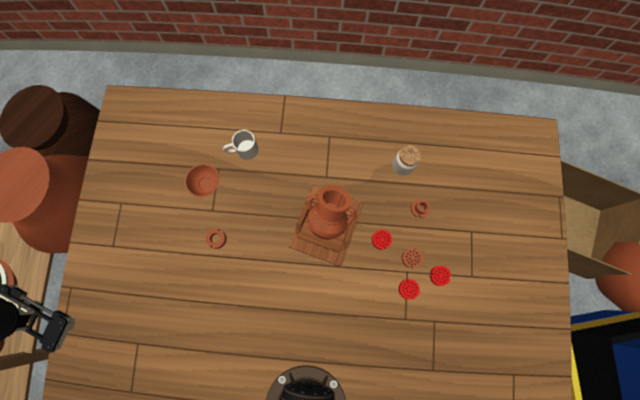

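Run:
```python
from h import *
s=r.get_calibration('scene');t=r.get_calibration('top')
for n,a,b in [('spacer',(451.4,273.2),(215.8,238)),('strainer',(262.9,178.9),(412.6,257.9)),('keeper',(216.9,201.3),(420,207.7)),('mug',(362,349),(242,145)),('bowl',(449,336),(201.5,180)),('stone',(186,226),(406,160)),('mouth~',(299,189),(334,198)),('red1',(284.8,166.4),(408.7,288.9)),('red2',(272.9,199),(381.5,239)),('red3',(253,163),(440,275.5))]:
    P=tri([(s,a),(t,b)]);print(n,P.round(3),(proj(s,P)-a).round(1),(proj(t,P)-b).round(1))
r.capture('wrist');c=r.get_calibration('wrist');print(np.array(c['extrinsics']).round(3).tolist(),np.array(c['K']).round(1).tolist(),c['k1'])
for i,(n,cc,e) in enumerate([('scene',s,(240,120,380,270)),('top',t,(280,170,480,310))]):
    im=cv2.imread(f'pics/{n}0.png')[e[1]:e[3],e[0]:e[2]];im=cv2.resize(im,None,fx=3.5,fy=3.5,interpolation=cv2.INTER_CUBIC);cv2.imwrite(f'pics/crop{i}.png',im)
```

```text
spacer [0.464 0.318 0.014] [-0.4 -0. ] [-0.3  0.1]
strainer [ 0.453 -0.288  0.008] [-1.  -0.2] [-0.8  0.5]
keeper [ 0.613 -0.309  0.012] [-0.3 -0.1] [-0.2  0.1]
mug [0.763 0.266 0.044] [0.7 0.1] [ 0.4 -0.1]
bowl [0.638 0.38  0.04 ] [0.3 0. ] [ 0.2 -0. ]
stone [ 0.752 -0.251  0.051] [-0.3 -0.1] [-0.2  0.2]
mouth~ [ 0.583 -0.03   0.165] [-0.4 -0.1] [-0.3  0.2]
red1 [ 0.359 -0.28   0.008] [-0.6 -0.1] [-0.5  0.3]
red2 [ 0.505 -0.194  0.008] [0.3 0.1] [ 0.3 -0.2]
red3 [ 0.406 -0.376  0.007] [-0.6 -0.2] [-0.6  0.4]
[[-0.312, -0.913, -0.261, 0.281], [-0.95, 0.3, 0.086, 0.618], [0.0, 0.274, -0.962, 0.385], [0.0, 0.0, 0.0, 1.0]] [[354.9, 0.0, 317.4], [0.0, 354.9, 198.9], [0.0, 0.0, 1.0]] -0.042059800777551865
```

View pics/crop1.png

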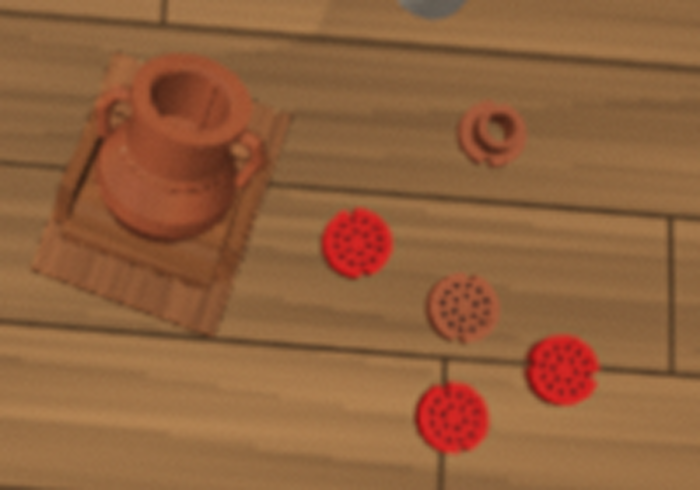

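>>> servo_tool(targets=[{"dx": 2.5, "dy": -3.2, "dz": -0.5}, {"dx": 5, "dy": -6.4, "dz": -1}, {"dx": 7.5, "dy": -9.6, "dz": -1.5}, {"dx": 10, "dy": -12.8, "dz": -2}, {"dx": 12.5, "dy": -16, "dz": -3}, {"dx": 15, "dy": -19.2, "dz": -4}, {"dx": 17.5, "dy": -22.4, "dz": -5}, {"dx": 20, "dy": -25.6, "dz": -6}, {"dx": 23, "dy": -29, "dz": -6}, {"dx": 25.3, "dy": -32.3, "dz": -6}])

```text
validation failed for argument at $.ta...
```

```bash
cat >> h.py <<'E'
def look(names,fn,z=None,crop=None,f=1):
    st=r.get_state();c=r.get_calibration('wrist');im=r.capture('wrist');c1=r.get_calibration('wrist')
    print('t',st['time_s'],'tcp',st['tcp_pos'].round(4),st['eef_rot'].round(2),'F',st['contact_force'].round(1),'w',round(st['gripper_width'],4),'qd',np.abs(st['qd']).max().round(2))
    for n in names:
        for d in r.cut_out(n,'wrist')[:2]:
            ys,xs=np.nonzero(d['mask']);uv=(xs.mean(),ys.mean());print(n,round(d['p'],2),np.round(d['extent'],0),np.round(uv,1),[atz(c,uv,q).round(4).tolist() for q in (z or [])])
    out=im if crop is None else im[crop[1]:crop[3],crop[0]:crop[2]]
    cv2.imwrite(f'pics/{fn}.png',cv2.resize(out,None,fx=f,fy=f,interpolation=cv2.INTER_CUBIC));np.save(f'pics/{fn}.npy',im)
    np.savez(f'pics/{fn}_c.npz',K=c['K'],k1=c['k1'],extrinsics=c['extrinsics']);return c,im
def lc(fn):
    z=np.load(f'pics/{fn}_c.npz');return dict(K=z['K'],k1=float(z['k1']),extrinsics=z['extrinsics'])
E
python3 - <<'E'
from h import *
c,im=look(['spacer','jar'],'w1',[0.013,0.026])
# rectify to plane z=.026 : 0.4 mm/px
ctr=atz(c,[d for d in r.cut_out('spacer','wrist')][0]['mask'].nonzero()[1::-1] and (np.mean(r.cut_out('spacer','wrist')[0]['mask'].nonzero()[1]),np.mean(r.cut_out('spacer','wrist')[0]['mask'].nonzero()[0])),.02)
N=300;o=np.zeros((N,N,2),np.float32)
for i in range(N):
    for j in range(N): o[i,j]=proj(c,[ctr[0]+(N/2-i)*.0004,ctr[1]+(N/2-j)*.0004,.026])
g=cv2.remap(im,o,None,cv2.INTER_CUBIC);cv2.imwrite('pics/sp.png',cv2.resize(g,None,fx=1.33,fy=1.33));print(ctr)
a=cv2.resize(im,(600,375));b=cv2.resize(g,(225,225));a[:225,375:]=b;cv2.imwrite('pics/v1.png',a)
E
```

```text
t 0.85 tcp [0.2109 0.6412 0.2266] [-180.     -0.    -18.21] F [ 1.  -0.4  0.6] w 0.0882 qd 0.03Traceback (most recent call last):
  File "<stdin>", line 4, in <module>
IndexError: list index out of range
```

>>> servo_tool(targets=[{"dx": 2.5, "dy": -3.2, "dz": -0.5, "spin": 0, "grip": 100}, {"dx": 5, "dy": -6.4, "dz": -1, "spin": 0, "grip": 100}, {"dx": 7.5, "dy": -9.6, "dz": -1.5, "spin": 0, "grip": 100}, {"dx": 10, "dy": -12.8, "dz": -2, "spin": 0, "grip": 100}, {"dx": 12.5, "dy": -16, "dz": -3, "spin": 0, "grip": 100}, {"dx": 15, "dy": -19.2, "dz": -4, "spin": 0, "grip": 100}, {"dx": 17.5, "dy": -22.4, "dz": -5, "spin": 0, "grip": 100}, {"dx": 20, "dy": -25.6, "dz": -6, "spin": 0, "grip": 100}, {"dx": 23, "dy": -29, "dz": -6, "spin": 0, "grip": 100}, {"dx": 25.3, "dy": -32.3, "dz": -6, "spin": 0, "grip": 100}])

```text
time_s: 1.88
tcp_pos: [0.4633, 0.3188, 0.1662]
eef_rot: [180.0, -0.0, -18.2]
contact_force: [0.9, 0.7, 0.2]
gripper_width: 0.0879
```

```bash
cat >> h.py <<'E'
def ortho(c,im,ctr,z,N=300,s=.0004):
    # image up = +x, left = +y
    o=np.array([[proj(c,[ctr[0]+(N/2-i)*s,ctr[1]+(N/2-j)*s,z]) for j in range(N)] for i in range(N)],np.float32)
    return cv2.remap(im,o,None,cv2.INTER_CUBIC)
E
python3 - <<'E'
from h import *
c,im=look(['spacer','jar'],'w1',[0.013,0.026])
g=ortho(c,im,(0.464,0.318),.026)
a=cv2.resize(im,(640,400));b=cv2.resize(g,(400,400));cv2.imwrite('pics/v1.png',cv2.resize(np.hstack([a,b]),(800,308)))
E
```

```text
t 1.8833 tcp [0.4633 0.3188 0.1662] [179.97  -0.   -18.18] F [0.9 0.7 0.2] w 0.0879 qd 50.56
```

View pics/v1.png

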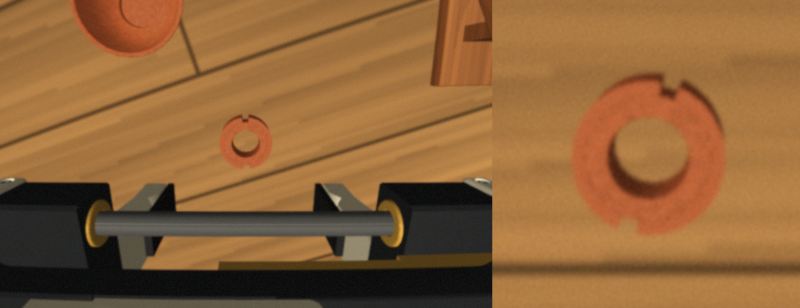

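>>> servo_tool(targets=[{"dx": 0, "dy": 0, "dz": -3, "spin": 0.04, "grip": 100}, {"dx": 0, "dy": -0.1, "dz": -6, "spin": 0.04, "grip": 100}, {"dx": 0, "dy": -0.1, "dz": -7, "spin": 0.04, "grip": 100}, {"dx": 0, "dy": -0.1, "dz": -7, "spin": 0.04, "grip": 100}, {"dx": 0, "dy": -0.1, "dz": -7, "spin": 0.04, "grip": 100}, {"dx": 0, "dy": -0.1, "dz": -7, "spin": 0.04, "grip": 100}, {"dx": 0, "dy": -0.1, "dz": -7, "spin": 0.04, "grip": 100}, {"dx": 0, "dy": -0.1, "dz": -7, "spin": 0.04, "grip": 100}, {"dx": 0, "dy": -0.1, "dz": -7, "spin": 0.04, "grip": 100}, {"dx": 0, "dy": -0.1, "dz": -7, "spin": 0.04, "grip": 100}])

```text
time_s: 2.87
tcp_pos: [0.4625, 0.3197, 0.0972]
eef_rot: [-179.9, -0.0, -15.9]
contact_force: [0.5, -0.1, -0.1]
gripper_width: 0.0875
```

```bash
cat >> h.py <<'E'
def ringfit(g,ctr,s=.0004,R=(27,33)):
    gr=cv2.GaussianBlur(g[...,1],(5,5),1)
    h=cv2.HoughCircles(gr,cv2.HOUGH_GRADIENT,1,40,param1=60,param2=18,minRadius=int(R[0]*1e-3/s),maxRadius=int(R[1]*1e-3/s))
    N=g.shape[0]
    return [] if h is None else [(round(ctr[0]+(N/2-v)*s,4),round(ctr[1]+(N/2-u)*s,4),round(q*s,4)) for u,v,q in h[0][:4]]
def slots(g,ctr,P,s=.0004,rad=.0275):
    # darkness profile on circle of radius rad about P: angle (deg yaw) of mark axis mod 180
    N=g.shape[0];a=np.deg2rad(np.arange(0,360,1.));gr=cv2.GaussianBlur(g,(3,3),0).astype(np.float32)
    u=N/2-(P[1]+rad*np.sin(a)-ctr[1])/s;v=N/2-(P[0]+rad*np.cos(a)-ctr[0])/s
    pr=cv2.remap(gr,u[None].astype(np.float32),v[None].astype(np.float32),cv2.INTER_LINEAR)[0]
    return pr
E
python3 - <<'E'
from h import *
c,im=look(['spacer'],'w2',[0.013,0.026])
ctr=(.464,.317);g=ortho(c,im,ctr,.026);print(ringfit(g,ctr))
b=cv2.resize(g,(400,400));cv2.imwrite('pics/v2.png',np.hstack([cv2.resize(im,(400,250))[:,:],cv2.resize(g,(250,250))]))
E
```

```text
t 2.8667 tcp [0.4625 0.3197 0.0972] [-1.7994e+02 -2.0000e-02 -1.5910e+01] F [ 0.5 -0.1 -0.1] w 0.0875 qd 0.25
spacer 0.89 [276. 163. 367. 251.] [320.9 205.8] [[0.4613, 0.3174, 0.013], [0.4652, 0.3164, 0.026]]
[(np.float32(0.4622), np.float32(0.3176), np.float32(0.0299))]
```

View pics/v2.png

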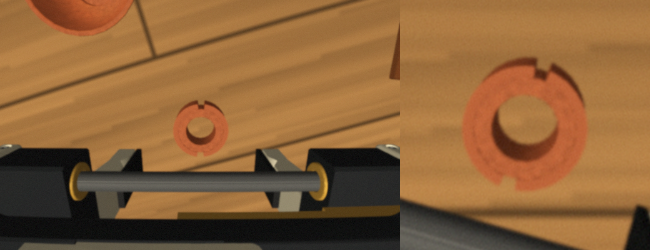

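>>> servo_tool(targets=[{"dx": 0, "dy": -0.2, "dz": -3, "spin": 0, "grip": 100}, {"dx": 0, "dy": -0.2, "dz": -6, "spin": 0, "grip": 100}, {"dx": 0, "dy": -0.2, "dz": -8.4, "spin": 0, "grip": 100}, {"dx": 0, "dy": -0.2, "dz": -8.4, "spin": 0, "grip": 60}, {"dx": 0, "dy": -0.2, "dz": -8.4, "spin": 0, "grip": 55}, {"dx": 0, "dy": -0.2, "dz": -8.4, "spin": 0, "grip": 55}, {"dx": 0, "dy": -0.2, "dz": -8.4, "spin": 0, "grip": 55}, {"dx": 0, "dy": -0.2, "dz": -8.4, "spin": 0, "grip": 55}, {"dx": 0, "dy": -0.2, "dz": -8.4, "spin": 0, "grip": 55}, {"dx": 0, "dy": -0.2, "dz": -8.4, "spin": 0, "grip": 55}], squeeze=15)

```text
time_s: 3.8
tcp_pos: [0.463, 0.3182, 0.0142]
eef_rot: [-179.9, -0.1, -15.9]
contact_force: [-1.1, -0.1, 7.6]
gripper_width: 0.0592
```

>>> servo_tool(targets=[{"dx": 0, "dy": 0, "dz": 4, "spin": 0, "grip": 55}, {"dx": 0, "dy": 0, "dz": 8, "spin": 0, "grip": 55}, {"dx": 1, "dy": -2, "dz": 11, "spin": 0, "grip": 55}, {"dx": 2, "dy": -4.5, "dz": 14, "spin": 0, "grip": 55}, {"dx": 3.5, "dy": -7.5, "dz": 16.5, "spin": 0, "grip": 55}, {"dx": 5, "dy": -11, "dz": 18.5, "spin": 0, "grip": 55}, {"dx": 6.7, "dy": -14.5, "dz": 20, "spin": 0, "grip": 55}, {"dx": 8.3, "dy": -18, "dz": 21.5, "spin": 0, "grip": 55}, {"dx": 9.7, "dy": -21.8, "dz": 22.5, "spin": 0, "grip": 55}, {"dx": 9.7, "dy": -21.8, "dz": 22.5, "spin": 0, "grip": 55}], squeeze=15)

```text
time_s: 4.63
tcp_pos: [0.5615, 0.0946, 0.2407]
eef_rot: [-179.9, -0.2, -16.1]
contact_force: [0.6, 1.5, -1.5]
gripper_width: 0.0591
```

>>> servo_tool(targets=[{"dx": 0, "dy": 0, "dz": 0, "spin": 0, "grip": 55}, {"dx": 0, "dy": 0, "dz": 0, "spin": 0, "grip": 55}, {"dx": 0, "dy": 0, "dz": 0, "spin": 0, "grip": 55}, {"dx": 0, "dy": 0, "dz": 0, "spin": 0, "grip": 55}, {"dx": 0, "dy": 0, "dz": 0, "spin": 0, "grip": 55}, {"dx": 0, "dy": 0, "dz": 0, "spin": 0, "grip": 55}, {"dx": 0, "dy": 0, "dz": 0, "spin": 0, "grip": 55}, {"dx": 0, "dy": 0, "dz": 0, "spin": 0, "grip": 55}, {"dx": 0, "dy": 0, "dz": 0, "spin": 0, "grip": 55}, {"dx": 0, "dy": 0, "dz": 0, "spin": 0, "grip": 55}])

```text
time_s: 5.47
tcp_pos: [0.5593, 0.0995, 0.2375]
eef_rot: [180.0, 0.0, -15.9]
contact_force: [-0.7, -0.3, -0.9]
gripper_width: 0.059
```

Run:
```python
from h import *
c,im=look(['jar','spacer'],'w3',[0.165])
cv2.imwrite('pics/v3.png',im)
```

```text
t 5.4667 tcp [0.5593 0.0995 0.2375] [180.     0.   -15.91] F [-0.7 -0.3 -0.9] w 0.059 qd 0.05
jar 0.68 [389.  59. 576. 237.] [478.6 147.6] [[0.5716, -0.0141, 0.165]]
spacer 0.66 [251. 193. 384. 327.] [318.  243.2] [[0.5356, 0.1057, 0.165]]
```

View pics/v3.png

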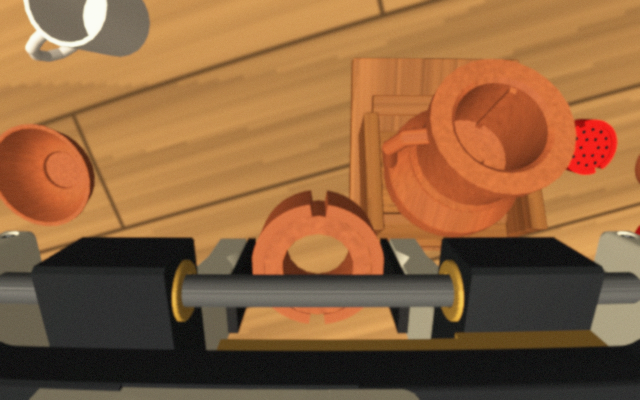

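>>> servo_tool(targets=[{"dx": -2, "dy": -2.7, "dz": 0.7, "spin": 0, "grip": 55}, {"dx": -4, "dy": -5.4, "dz": 1.4, "spin": 0, "grip": 55}, {"dx": -6, "dy": -8, "dz": 2, "spin": 0, "grip": 55}, {"dx": -6, "dy": -8, "dz": 2, "spin": 0, "grip": 55}, {"dx": -6, "dy": -8, "dz": 2, "spin": 0, "grip": 55}, {"dx": -6, "dy": -8, "dz": 2, "spin": 0, "grip": 55}, {"dx": -6, "dy": -8, "dz": 2, "spin": 0, "grip": 55}, {"dx": -6, "dy": -8, "dz": 2, "spin": 0, "grip": 55}, {"dx": -6, "dy": -8, "dz": 2, "spin": 0, "grip": 55}, {"dx": -6, "dy": -8, "dz": 2, "spin": 0, "grip": 55}])

```text
time_s: 6.45
tcp_pos: [0.4995, 0.0198, 0.2571]
eef_rot: [180.0, 0.0, -15.9]
contact_force: [0.1, 0.0, -0.9]
gripper_width: 0.0591
```

```bash
cat > fit.py <<'E'
from h import *
from scipy.optimize import differential_evolution, minimize
def frame(az):
    z=np.array([np.sin(np.pi/6)*np.cos(az),np.sin(np.pi/6)*np.sin(az),np.cos(np.pi/6)]);y=np.array([-np.sin(az),np.cos(az),0]);x=np.cross(y,z);return x,y,z
def pv(c,P):
    K=np.array(c['K']);T=np.array(c['extrinsics']);p=(P-T[:3,3])@T[:3,:3];s=p[:,:2]/p[:,2:];s=s*(1+c['k1']*(s**2).sum(1))[:,None]
    return s*[K[0,0],K[1,1]]+[K[0,2],K[1,2]]
def main(views):
    G=[]
    for c,im in views:
        a=cv2.GaussianBlur(im,(0,0),1.5).astype(np.float32);gx=cv2.Sobel(a,cv2.CV_32F,1,0);gy=cv2.Sobel(a,cv2.CV_32F,0,1)
        m=np.minimum(np.sqrt(gx**2+gy**2).max(2),120);G.append((c,cv2.GaussianBlur(m,(0,0),1.5)))
    t=np.linspace(0,2*np.pi,120,endpoint=False)
    def cost(p,each=False):
        x,y,z=frame(p[3]);s=[]
        for c,m in G:
            for R,d in((.047,0),(.0342,0),):
                uv=pv(c,p[:3]+R*(np.cos(t)[:,None]*x+np.sin(t)[:,None]*y)-d*z).astype(np.float32)
                s.append(cv2.remap(m,uv[None,:,0],uv[None,:,1],cv2.INTER_LINEAR).mean())
        return s if each else -sum(s)
    q=differential_evolution(cost,[(.55,.62),(-.06,.0),(.13,.19),(-.46,.46)],seed=1,popsize=20,maxiter=120,tol=1e-8)
    return q.x,cost(q.x,True)
if __name__=='__main__':
    c2,im2=look(['jar'],'w4',[0.165])
    W=[(lc('w3'),np.load('pics/w3.npy')),(c2,im2)]
    for V in (W,W[:1],W[1:]): 
        p,s=main(V);print(p.round(4),'az',np.rad2deg(p[3]).round(2),np.round(s,1))
        if V is W: P=p;np.save('jar.npy',P)
    x,y,z=frame(P[3]);o=[]
    for c,im in W:
        im=im.copy();t=np.linspace(0,2*np.pi,200)
        for R,d in((.047,0),(.0342,0)):
            for u,v in pv(c,P[:3]+R*(np.cos(t)[:,None]*x+np.sin(t)[:,None]*y)): 
                if 0<=u<639 and 0<=v<399: im[int(v+.5),int(u+.5)]=(255,0,0)
        u,v=pv(c,P[None,:3])[0];u=int(np.clip(u,110,530));v=int(np.clip(v,100,300));o.append(cv2.resize(im[v-100:v+100,u-110:u+110],None,fx=1.8,fy=1.8))
    cv2.imwrite('pics/v4.png',np.hstack(o))
E
python3 fit.py
```

```text
t 6.45 tcp [0.4995 0.0198 0.2571] [ 1.7996e+02  4.0000e-02 -1.5890e+01] F [ 0.1  0.  -0.9] w 0.0591 qd 0.23
jar 0.64 [263.   8. 445. 192.] [352.7  97.2] [[0.5644, -0.0238, 0.165]]
jar 0.32 [  2. 109.  17. 182.] [  8. 144.] [[0.6033, 0.2243, 0.165]]
[ 0.5816 -0.0343  0.1607 -0.1207] az -6.92 [51.3 39.4 39.3 44.7]
[ 0.55   -0.0532  0.1854 -0.1978] az -11.33 [38.1 43.4]
[ 0.5515 -0.0063  0.19    0.1989] az 11.4 [37.2 41.8]
```

View pics/v4.png

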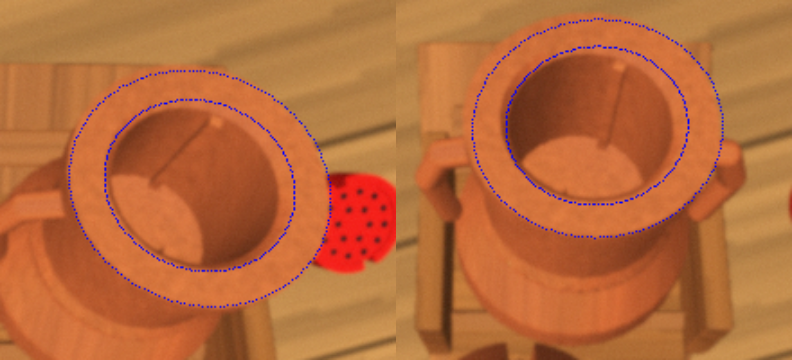

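```bash
cat > fit2.py <<'E'
from fit import *
P=np.load('jar.npy');W=[(lc(n),np.load(f'pics/{n}.npy')) for n in('w3','w4')]
def un(k,xy):
    c=W[k][0];u,v=pv(c,P[None,:3])[0];u=int(np.clip(u,110,530));v=int(np.clip(v,100,300));return np.array([u-110,v-100])+np.array(xy)/1.8
top=tri([(W[0][0],un(0,(213,121))),(W[1][0],un(1,(224,67)))]);bot=tri([(W[0][0],un(0,(153,186))),(W[1][0],un(1,(207,146)))])
d=top-bot;print('rib',top.round(4),bot.round(4),np.linalg.norm(d).round(4),'lean',np.rad2deg(np.arctan2(np.hypot(*d[:2]),d[2])).round(1),'az',np.rad2deg(np.arctan2(d[1],d[0])).round(1))
for a,b in(((24,45),(19,320)),((314,45),(326,300))):
    p,q=[atz(W[1][0],un(1,s),.03) for s in(a,b)];e=p-q;print('board az',np.rad2deg(np.arctan2(e[1],e[0])).round(1))
l=tri([(W[0][0],un(0,(5,215))),(W[1][0],un(1,(24,165)))]);print(l)
# refit, az fixed
G=[]
for c,im in W:
    a=cv2.GaussianBlur(im,(0,0),1.).astype(np.float32);gx=cv2.Sobel(a,cv2.CV_32F,1,0);gy=cv2.Sobel(a,cv2.CV_32F,0,1)
    G.append((c,cv2.GaussianBlur(np.minimum(np.sqrt(gx**2+gy**2).max(2),120),(0,0),1.5)))
t=np.linspace(0,2*np.pi,160,endpoint=False)
for azd in(-20,-18,-16,-14,-12,-10,-7):
    x,y,z=frame(np.deg2rad(azd))
    def cost(p):
        s=0
        for c,m in G:
            for R,dd in((.047,0),):
                uv=pv(c,p+R*(np.cos(t)[:,None]*x+np.sin(t)[:,None]*y)).astype(np.float32);s+=cv2.remap(m,uv[None,:,0],uv[None,:,1],cv2.INTER_LINEAR).mean()
        return -s
    q=differential_evolution(cost,[(.565,.6),(-.05,-.015),(.145,.175)],seed=1,popsize=15,maxiter=80,tol=1e-8)
    rel=top-q.x;print(azd,q.x.round(4),round(q.fun,1),'rib in jar',[(rel@e).round(4) for e in(x,y,z)],'ang',np.arctan2(rel@y,rel@x).round(3))
E
python3 fit2.py
```

```text
rib [ 0.5996 -0.0508  0.1448] [ 0.5726 -0.0433  0.0989] 0.0538 lean 31.4 az -15.6
board az -19.2
board az -8.6
[0.5861229  0.03538163 0.14875681]
-20 [ 0.5749 -0.0473  0.1543] -82.1 rib in jar [np.float64(0.0259), np.float64(0.0052), np.float64(0.004)] ang 0.198
-18 [ 0.5748 -0.0473  0.1538] -81.1 rib in jar [np.float64(0.0259), np.float64(0.0043), np.float64(0.0046)] ang 0.165
-16 [ 0.5743 -0.0468  0.1538] -79.9 rib in jar [np.float64(0.0265), np.float64(0.0031), np.float64(0.005)] ang 0.117
-14 [ 0.5833 -0.0317  0.1674] -112.6 rib in jar [np.float64(0.029), np.float64(-0.0146), np.float64(-0.0094)] ang -0.467
-12 [ 0.5833 -0.0318  0.167 ] -112.0 rib in jar [np.float64(0.0284), np.float64(-0.0152), np.float64(-0.0092)] ang -0.492
-10 [ 0.5832 -0.0319  0.1663] -109.5 rib in jar [np.float64(0.0275), np.float64(-0.0158), np.float64(-0.0089)] ang -0.52
-7 [ 0.5828 -0.0325  0.1649] -104.0 rib in jar [np.float64(0.0264), np.float64(-0.0162), np.float64(-0.0079)] ang -0.551
```

>>> servo_tool(targets=[{"dx": -0.7, "dy": 4, "dz": 0, "spin": 0, "grip": 55}, {"dx": -1.5, "dy": 8, "dz": 0, "spin": 0, "grip": 55}, {"dx": -2.2, "dy": 12, "dz": 0, "spin": 0, "grip": 55}, {"dx": -3, "dy": 15.5, "dz": -2, "spin": 0, "grip": 55}, {"dx": -3.5, "dy": 18, "dz": -5, "spin": 0, "grip": 55}, {"dx": -3.5, "dy": 18, "dz": -9, "spin": 0, "grip": 55}, {"dx": -3.5, "dy": 18, "dz": -13, "spin": 0, "grip": 55}, {"dx": -3.5, "dy": 18, "dz": -17, "spin": 0, "grip": 55}, {"dx": -3.5, "dy": 18, "dz": -21, "spin": 0, "grip": 55}, {"dx": -3.5, "dy": 18, "dz": -24, "spin": 0, "grip": 55}])

```text
time_s: 7.38
tcp_pos: [0.4633, 0.1989, 0.0148]
eef_rot: [179.9, 0.1, -15.9]
contact_force: [0.1, 0.5, -1.2]
gripper_width: 0.059
```

>>> servo_tool(targets=[{"dx": 0, "dy": 0, "dz": -0.2, "spin": 0, "grip": 55}, {"dx": 0, "dy": 0, "dz": -0.2, "spin": 0, "grip": 55}, {"dx": 0, "dy": 0, "dz": -0.2, "spin": 0, "grip": 75}, {"dx": 0, "dy": 0, "dz": -0.2, "spin": 0, "grip": 80}, {"dx": 0, "dy": 0, "dz": -0.2, "spin": 0.1, "grip": 80}, {"dx": 0, "dy": 0, "dz": -0.2, "spin": 0.22, "grip": 80}, {"dx": 0, "dy": 0, "dz": -0.2, "spin": 0.34, "grip": 80}, {"dx": 0, "dy": 0, "dz": -0.2, "spin": 0.45, "grip": 80}, {"dx": 0, "dy": 0, "dz": -0.2, "spin": 0.45, "grip": 55}, {"dx": 0, "dy": 0, "dz": -0.2, "spin": 0.45, "grip": 55}])

```text
time_s: 8.22
tcp_pos: [0.465, 0.2, 0.017]
eef_rot: [-179.9, -0.1, 9.7]
contact_force: [-0.1, -0.3, 0.0]
gripper_width: 0.0619
```

>>> servo_tool(targets=[{"dx": 0, "dy": 0, "dz": 0, "spin": 0, "grip": 55}, {"dx": 0, "dy": 0, "dz": 0, "spin": 0, "grip": 55}, {"dx": 0, "dy": 0, "dz": 0, "spin": 0, "grip": 55}, {"dx": 0, "dy": 0, "dz": 0, "spin": 0, "grip": 55}, {"dx": 0, "dy": 0, "dz": 4, "spin": 0, "grip": 55}, {"dx": 0, "dy": 0, "dz": 8, "spin": 0, "grip": 55}, {"dx": 0, "dy": 0, "dz": 12, "spin": 0, "grip": 55}, {"dx": 0, "dy": 0, "dz": 16, "spin": 0, "grip": 55}, {"dx": 0, "dy": 0, "dz": 20, "spin": -0.1, "grip": 55}, {"dx": 0, "dy": 0, "dz": 22, "spin": -0.2, "grip": 55}])

```text
time_s: 9.05
tcp_pos: [0.4656, 0.2001, 0.2414]
eef_rot: [-179.8, -0.3, -2.0]
contact_force: [0.8, 0.8, 0.1]
gripper_width: 0.0587
```

>>> servo_tool(targets=[{"dx": 1.7, "dy": -3.4, "dz": 0, "spin": -0.1, "grip": 55}, {"dx": 3.4, "dy": -6.8, "dz": 0, "spin": -0.2, "grip": 55}, {"dx": 5, "dy": -10.3, "dz": 0, "spin": -0.23, "grip": 55}, {"dx": 6.7, "dy": -13.7, "dz": 0, "spin": -0.23, "grip": 55}, {"dx": 8.4, "dy": -17.1, "dz": 0, "spin": -0.23, "grip": 55}, {"dx": 10, "dy": -20.5, "dz": -0.5, "spin": -0.23, "grip": 55}, {"dx": 11.3, "dy": -23.1, "dz": -1, "spin": -0.23, "grip": 55}, {"dx": 11.3, "dy": -23.1, "dz": -2, "spin": -0.23, "grip": 55}, {"dx": 11.3, "dy": -23.1, "dz": -2, "spin": -0.23, "grip": 55}, {"dx": 11.3, "dy": -23.1, "dz": -2, "spin": -0.23, "grip": 55}])

```text
time_s: 9.88
tcp_pos: [0.5765, -0.0318, 0.215]
eef_rot: [180.0, 0.1, -14.9]
contact_force: [-0.6, 0.5, -0.9]
gripper_width: 0.0594
```

>>> servo_tool(targets=[{"dx": 0, "dy": 0, "dz": -0.3, "spin": 0, "grip": 55}, {"dx": 0, "dy": 0, "dz": -0.6, "spin": 0, "grip": 55}, {"dx": 0, "dy": 0, "dz": -0.9, "spin": 0, "grip": 55}, {"dx": 0, "dy": 0, "dz": -1.2, "spin": 0, "grip": 55}, {"dx": 0, "dy": 0, "dz": -1.5, "spin": 0, "grip": 55}, {"dx": 0.1, "dy": 0, "dz": -1.7, "spin": 0, "grip": 55}, {"dx": 0.1, "dy": 0, "dz": -1.8, "spin": 0, "grip": 55}, {"dx": 0.1, "dy": 0, "dz": -1.8, "spin": 0, "grip": 55}, {"dx": 0.1, "dy": 0, "dz": -1.8, "spin": 0, "grip": 55}, {"dx": 0.1, "dy": 0, "dz": -1.8, "spin": 0, "grip": 55}])

```text
time_s: 10.72
tcp_pos: [0.579, -0.0315, 0.1981]
eef_rot: [-180.0, -0.1, -14.8]
contact_force: [2.3, 0.2, 2.7]
gripper_width: 0.0589
```

Run:
```python
from h import *
c,im=look([],'w5')
st=r.get_state();print(st['moment'].round(2))
cv2.imwrite('pics/v5.png',im)
```

```text
t 10.7167 tcp [ 0.579  -0.0315  0.1981] [-1.7997e+02 -9.0000e-02 -1.4770e+01] F [2.3 0.2 2.7] w 0.0589 qd 0.12
[ 0.07 -1.2  -0.  ]
```

View pics/v5.png

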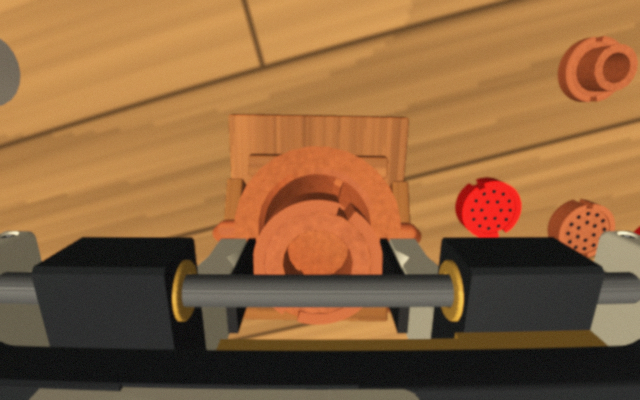

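```bash
cat > fit3.py <<'E'
from fit import *
W=[(lc(n),np.load(f'pics/{n}.npy')) for n in('w3','w4','w5')]
G=[]
for c,im in W:
    a=cv2.GaussianBlur(im,(0,0),1.).astype(np.float32);gx=cv2.Sobel(a,cv2.CV_32F,1,0);gy=cv2.Sobel(a,cv2.CV_32F,0,1)
    G.append((c,cv2.GaussianBlur(np.minimum(np.sqrt(gx**2+gy**2).max(2),120),(0,0),1.2)))
t0=np.linspace(0,2*np.pi,160,endpoint=False);t1=np.linspace(-1.3,1.3,70)
def cost(p,idx=(0,1,2)):
    s=0;x,y,z=frame(p[3])
    for k in idx:
        c,m=G[k];t=t1 if k==2 else t0
        uv=pv(c,p[:3]+.047*(np.cos(t)[:,None]*x+np.sin(t)[:,None]*y)).astype(np.float32);s+=cv2.remap(m,uv[None,:,0],uv[None,:,1],cv2.INTER_LINEAR).mean()
    return -s
for idx in((0,1,2),(0,1),(2,)):
    b=[(.575,.592),(-.045,-.022),(.155,.175),np.deg2rad([-20,-8])]
    if idx==(2,): b[2]=(.164,.166);b[3]=np.deg2rad([-15,-14.5])
    q=differential_evolution(cost,b,args=(idx,),seed=2,popsize=25,maxiter=150,tol=1e-9)
    print(idx,q.x.round(4),np.rad2deg(q.x[3]).round(1),round(q.fun,1))
E
python3 fit3.py
```

```text
(0, 1, 2) [ 0.5837 -0.032   0.1666 -0.2259] -12.9 -158.1
(0, 1) [ 0.5833 -0.0317  0.1672 -0.2335] -13.4 -119.9
(2,) [ 0.5846 -0.0327  0.166  -0.2591] -14.8 -48.9
```

>>> servo_tool(targets=[{"dx": 0.1, "dy": 0, "dz": -0.2, "spin": 0, "grip": 55}, {"dx": 0.2, "dy": -0.05, "dz": -0.4, "spin": 0, "grip": 55}, {"dx": 0.3, "dy": -0.1, "dz": -0.6, "spin": 0, "grip": 55}, {"dx": 0.4, "dy": -0.1, "dz": -0.8, "spin": 0, "grip": 55}, {"dx": 0.5, "dy": -0.15, "dz": -1, "spin": 0, "grip": 55}, {"dx": 0.6, "dy": -0.15, "dz": -1.1, "spin": 0, "grip": 55}, {"dx": 0.6, "dy": -0.15, "dz": -1.2, "spin": 0, "grip": 55}, {"dx": 0.6, "dy": -0.15, "dz": -1.2, "spin": 0, "grip": 55}, {"dx": 0.6, "dy": -0.15, "dz": -1.2, "spin": 0, "grip": 55}, {"dx": 0.6, "dy": -0.15, "dz": -1.2, "spin": 0, "grip": 55}])

```text
time_s: 11.6
tcp_pos: [0.5839, -0.0332, 0.1853]
eef_rot: [180.0, 0.0, -14.8]
contact_force: [0.7, -0.4, -1.2]
gripper_width: 0.0587
```

Run:
```python
from h import *
c,im=look([],'w6')
st=r.get_state();print(st['moment'].round(2))
s=r.capture('scene')[140:260,230:390]
cv2.imwrite('pics/v6.png',np.hstack([cv2.resize(im[100:360,170:480],(477,400)),cv2.resize(s,(320,240))[:, :].repeat(1,0) if 0 else cv2.copyMakeBorder(cv2.resize(s,(320,240),interpolation=cv2.INTER_CUBIC),0,160,0,0,cv2.BORDER_CONSTANT)]))
```

```text
t 11.6 tcp [ 0.5839 -0.0332  0.1853] [ 1.7998e+02  5.0000e-02 -1.4780e+01] F [ 0.7 -0.4 -1.2] w 0.0587 qd 0.11
[-0.08  0.08 -0.06]
```

View pics/v6.png

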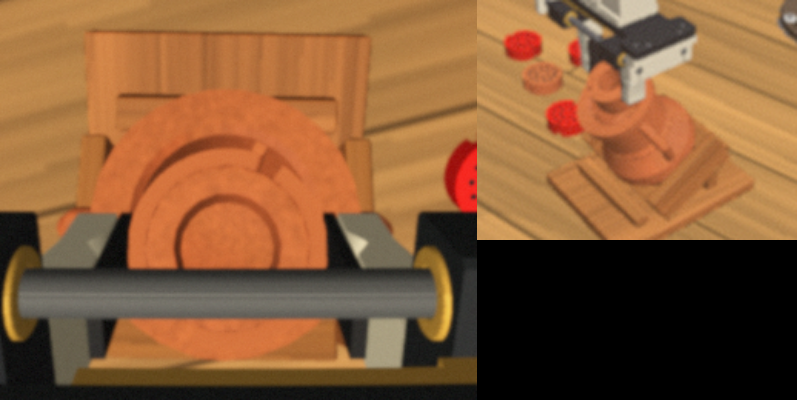

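>>> servo_tool(targets=[{"dx": 0.2, "dy": -0.05, "dz": -0.1, "spin": 0, "grip": 55}, {"dx": 0.4, "dy": -0.1, "dz": -0.2, "spin": 0, "grip": 55}, {"dx": 0.6, "dy": -0.15, "dz": -0.35, "spin": 0, "grip": 55}, {"dx": 0.8, "dy": -0.2, "dz": -0.5, "spin": 0, "grip": 55}, {"dx": 0.9, "dy": -0.25, "dz": -0.55, "spin": 0, "grip": 55}, {"dx": 0.9, "dy": -0.25, "dz": -0.6, "spin": 0, "grip": 55}, {"dx": 0.85, "dy": -0.2, "dz": -0.7, "spin": 0, "grip": 55}, {"dx": 0.75, "dy": -0.2, "dz": -0.85, "spin": 0, "grip": 55}, {"dx": 0.7, "dy": -0.2, "dz": -1, "spin": 0, "grip": 55}, {"dx": 0.7, "dy": -0.2, "dz": -1, "spin": 0, "grip": 55}])

```text
time_s: 12.53
tcp_pos: [0.5909, -0.035, 0.1752]
eef_rot: [180.0, 0.0, -14.8]
contact_force: [0.3, -0.3, -0.9]
gripper_width: 0.0594
```

>>> servo_tool(targets=[{"dx": -0.05, "dy": 0, "dz": -0.1, "spin": 0, "grip": 55}, {"dx": -0.1, "dy": 0, "dz": -0.2, "spin": 0, "grip": 55}, {"dx": -0.15, "dy": 0.05, "dz": -0.3, "spin": 0, "grip": 55}, {"dx": -0.2, "dy": 0.05, "dz": -0.4, "spin": 0, "grip": 55}, {"dx": -0.25, "dy": 0.05, "dz": -0.45, "spin": 0, "grip": 55}, {"dx": -0.25, "dy": 0.05, "dz": -0.45, "spin": 0, "grip": 55}, {"dx": -0.25, "dy": 0.05, "dz": -0.45, "spin": 0, "grip": 55}, {"dx": -0.25, "dy": 0.05, "dz": -0.45, "spin": 0, "grip": 55}, {"dx": -0.25, "dy": 0.05, "dz": -0.45, "spin": 0, "grip": 55}, {"dx": -0.25, "dy": 0.05, "dz": -0.45, "spin": 0, "grip": 55}])

```text
time_s: 13.37
tcp_pos: [0.5888, -0.0345, 0.1711]
eef_rot: [-180.0, -0.0, -14.8]
contact_force: [-0.2, -0.1, -1.7]
gripper_width: 0.0593
```

Run:
```python
from h import *
c,im=look([],'w7')
st=r.get_state();print(st['moment'].round(2))
cv2.imwrite('pics/v7.png',cv2.resize(im[80:340,170:480],(620,520),interpolation=cv2.INTER_CUBIC))
```

```text
t 13.3667 tcp [ 0.5888 -0.0345  0.1711] [-180.     -0.    -14.77] F [-0.2 -0.1 -1.7] w 0.0593 qd 0.06
[ 0.11 -0.08 -0.01]
```

View pics/v7.png

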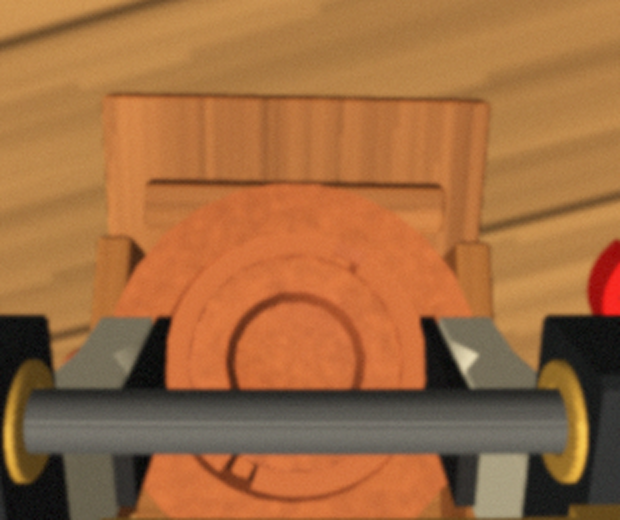

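>>> servo_tool(targets=[{"dx": 0, "dy": 0, "dz": 0, "spin": 0, "grip": 75}, {"dx": 0, "dy": 0, "dz": 0, "spin": 0, "grip": 75}, {"dx": 0, "dy": 0, "dz": 0, "spin": 0, "grip": 75}, {"dx": 0, "dy": 0, "dz": 0, "spin": 0, "grip": 75}, {"dx": 0, "dy": 0, "dz": 3, "spin": 0, "grip": 75}, {"dx": 0, "dy": 0, "dz": 6, "spin": 0, "grip": 0}, {"dx": -0.8, "dy": 0.2, "dz": 7, "spin": 0, "grip": 0}, {"dx": -1.6, "dy": 0.5, "dz": 7, "spin": 0, "grip": 0}, {"dx": -1.6, "dy": 0.5, "dz": 7, "spin": 0, "grip": 0}, {"dx": -1.6, "dy": 0.5, "dz": 7, "spin": 0, "grip": 0}])

```text
time_s: 14.25
tcp_pos: [0.5721, -0.0294, 0.2406]
eef_rot: [-180.0, 0.0, -14.8]
contact_force: [-0.4, -0.5, -0.4]
gripper_width: 0.0377
```

Run:
```python
from h import *
c,im=look(['spacer','jar'],'w8')
cv2.imwrite('pics/v8.png',im)
```

```text
t 14.25 tcp [ 0.5721 -0.0294  0.2406] [-1.7999e+02  3.0000e-02 -1.4750e+01] F [-0.4 -0.5 -0.4] w 0.0377 qd 1.25
spacer 0.89 [273. 154. 366. 242.] [317.  193.9] []
jar 0.9 [229. 129. 407. 275.] [317.6 202.6] []
```

```bash
cat > dep.py <<'E'
from fit import *
M=np.array([.5838,-.0322,.1662]);AZ=np.deg2rad(-14.3)
def depth(fn,name,H,mask,M=M):
    c=lc(fn);x,y,z=frame(AZ);t=np.linspace(0,2*np.pi,90);C=np.cos(t)[:,None]*x+np.sin(t)[:,None]*y;best=[]
    for dep in np.arange(0,.062,.002):   # bottom depth below rim
        pts=[pv(c,M-dep*z+.03*C+k*H*z) for k in(0,1)]
        m=np.zeros((400,640),np.uint8);cv2.fillConvexPoly(m,cv2.convexHull(np.vstack(pts).astype(np.float32)).astype(int),1)
        b=np.zeros((400,640),np.uint8);cv2.fillPoly(b,[pv(c,M+.034*C).astype(int)],1)  # mouth
        a=np.zeros((400,640),np.uint8);
        ab=max(0,H-dep);cv2.fillConvexPoly(a,cv2.convexHull(np.vstack([pv(c,M+.03*C),pv(c,M+.03*C+ab*z)]).astype(np.float32)).astype(int),1)
        m=m&((b|a) if ab>0 else b)
        best.append(((m&mask).sum()/max(1,(m|mask).sum()),dep))
    return sorted(best)[::-1][:4]
if __name__=='__main__':
    m=r.cut_out('spacer','wrist')[0]['mask'];ys,xs=np.nonzero(m)
    print([(round(float(a),3),round(float(b),3)) for a,b in depth('w8','spacer',.026,m.astype(np.uint8))],m.sum())
E
python3 dep.py
```

```text
[(0.713, 0.024), (0.712, 0.022), (0.704, 0.02), (0.701, 0.026)] 4813
```

View pics/v8.png

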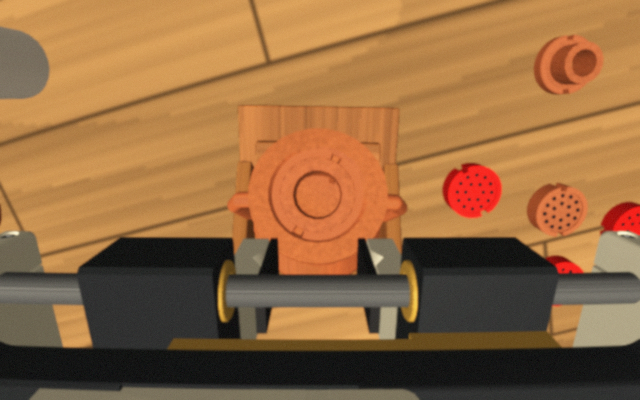

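>>> servo_tool(targets=[{"dx": 1, "dy": -0.25, "dz": 0, "spin": 0, "grip": 0}, {"dx": 2, "dy": -0.5, "dz": -0.5, "spin": 0, "grip": 0}, {"dx": 2.2, "dy": -0.55, "dz": -2.5, "spin": 0, "grip": 0}, {"dx": 2.2, "dy": -0.55, "dz": -4.5, "spin": 0, "grip": 0}, {"dx": 2.1, "dy": -0.55, "dz": -5.5, "spin": 0, "grip": 0}, {"dx": 2.1, "dy": -0.55, "dz": -6, "spin": 0, "grip": 0}, {"dx": 2, "dy": -0.55, "dz": -6.4, "spin": 0, "grip": 0}, {"dx": 2, "dy": -0.5, "dz": -6.7, "spin": 0, "grip": 0}, {"dx": 2, "dy": -0.5, "dz": -7, "spin": 0, "grip": 0}, {"dx": 2, "dy": -0.5, "dz": -7, "spin": 0, "grip": 0}])

```text
time_s: 15.28
tcp_pos: [0.593, -0.0344, 0.1712]
eef_rot: [-180.0, -0.0, -14.8]
contact_force: [-0.1, -0.6, 0.1]
gripper_width: 0.0005
```

>>> servo_tool(targets=[{"dx": 0, "dy": 0, "dz": -0.1, "spin": 0, "grip": 0}, {"dx": -0.1, "dy": 0, "dz": -0.2, "spin": 0, "grip": 0}, {"dx": -0.15, "dy": 0.05, "dz": -0.3, "spin": 0, "grip": 0}, {"dx": -0.2, "dy": 0.05, "dz": -0.4, "spin": 0, "grip": 0}, {"dx": -0.2, "dy": 0.05, "dz": -0.45, "spin": 0, "grip": 0}, {"dx": -0.25, "dy": 0.05, "dz": -0.5, "spin": 0, "grip": 0}, {"dx": -0.25, "dy": 0.05, "dz": -0.5, "spin": 0, "grip": 0}, {"dx": -0.25, "dy": 0.05, "dz": -0.5, "spin": 0, "grip": 0}, {"dx": -0.25, "dy": 0.05, "dz": -0.5, "spin": 0, "grip": 0}, {"dx": -0.25, "dy": 0.05, "dz": -0.5, "spin": 0, "grip": 0}])

```text
time_s: 16.12
tcp_pos: [0.5902, -0.034, 0.166]
eef_rot: [180.0, 0.0, -14.8]
contact_force: [0.6, 0.4, 0.2]
gripper_width: 0.0003
```

>>> servo_tool(targets=[{"dx": -0.1, "dy": 0, "dz": -0.15, "spin": 0, "grip": 0}, {"dx": -0.15, "dy": 0.05, "dz": -0.3, "spin": 0, "grip": 0}, {"dx": -0.25, "dy": 0.05, "dz": -0.45, "spin": 0, "grip": 0}, {"dx": -0.3, "dy": 0.1, "dz": -0.6, "spin": 0, "grip": 0}, {"dx": -0.4, "dy": 0.1, "dz": -0.7, "spin": 0, "grip": 0}, {"dx": -0.4, "dy": 0.1, "dz": -0.8, "spin": 0, "grip": 0}, {"dx": -0.5, "dy": 0.1, "dz": -0.85, "spin": 0, "grip": 0}, {"dx": -0.5, "dy": 0.1, "dz": -0.85, "spin": 0, "grip": 0}, {"dx": -0.5, "dy": 0.1, "dz": -0.85, "spin": 0, "grip": 0}, {"dx": -0.5, "dy": 0.1, "dz": -0.85, "spin": 0, "grip": 0}])

```text
time_s: 16.95
tcp_pos: [0.5856, -0.033, 0.1578]
eef_rot: [-180.0, -0.0, -14.8]
contact_force: [1.8, -0.0, 1.3]
gripper_width: 0.0002
```

>>> servo_tool(targets=[{"dx": -0.1, "dy": 0, "dz": -0.15, "spin": 0, "grip": 0}, {"dx": -0.15, "dy": 0.05, "dz": -0.3, "spin": 0, "grip": 0}, {"dx": -0.25, "dy": 0.05, "dz": -0.4, "spin": 0, "grip": 0}, {"dx": -0.3, "dy": 0.1, "dz": -0.5, "spin": 0, "grip": 0}, {"dx": -0.35, "dy": 0.1, "dz": -0.6, "spin": 0, "grip": 0}, {"dx": -0.4, "dy": 0.1, "dz": -0.7, "spin": 0, "grip": 0}, {"dx": -0.4, "dy": 0.1, "dz": -0.7, "spin": 0, "grip": 0}, {"dx": -0.4, "dy": 0.1, "dz": -0.7, "spin": 0, "grip": 0}, {"dx": -0.4, "dy": 0.1, "dz": -0.7, "spin": 0, "grip": 0}, {"dx": -0.4, "dy": 0.1, "dz": -0.7, "spin": 0, "grip": 0}])

```text
time_s: 17.78
tcp_pos: [0.5817, -0.0319, 0.1506]
eef_rot: [-180.0, -0.0, -14.8]
contact_force: [5.5, -0.7, -1.6]
gripper_width: 0.0008
```

>>> servo_tool(targets=[{"dx": 0.4, "dy": -0.1, "dz": 1.5, "spin": 0, "grip": 0}, {"dx": 1.2, "dy": -0.1, "dz": 3.2, "spin": 0, "grip": 0}, {"dx": 1.7, "dy": 0.6, "dz": 3.2, "spin": 0, "grip": 0}, {"dx": 1.7, "dy": 0.6, "dz": 3.2, "spin": 0, "grip": 0}, {"dx": 1.7, "dy": 0.6, "dz": 2.2, "spin": 0, "grip": 0}, {"dx": 1.65, "dy": 0.6, "dz": 1.7, "spin": 0, "grip": 0}, {"dx": 1.6, "dy": 0.65, "dz": 1.5, "spin": 0, "grip": 0}, {"dx": 1.5, "dy": 0.65, "dz": 1.3, "spin": 0, "grip": 0}, {"dx": 1.45, "dy": 0.65, "dz": 1.2, "spin": 0, "grip": 0}, {"dx": 1.45, "dy": 0.65, "dz": 1.2, "spin": 0, "grip": 0}])

```text
time_s: 18.62
tcp_pos: [0.5953, -0.0257, 0.1621]
eef_rot: [180.0, 0.0, -14.8]
contact_force: [-0.7, 0.2, 0.4]
gripper_width: 0.0005
```

>>> servo_tool(targets=[{"dx": -0.05, "dy": 0, "dz": -0.1, "spin": 0, "grip": 0}, {"dx": -0.1, "dy": 0, "dz": -0.2, "spin": 0, "grip": 0}, {"dx": -0.15, "dy": 0.05, "dz": -0.3, "spin": 0, "grip": 0}, {"dx": -0.2, "dy": 0.05, "dz": -0.4, "spin": 0, "grip": 0}, {"dx": -0.25, "dy": 0.05, "dz": -0.5, "spin": 0, "grip": 0}, {"dx": -0.3, "dy": 0.1, "dz": -0.6, "spin": 0, "grip": 0}, {"dx": -0.4, "dy": 0.1, "dz": -0.7, "spin": 0, "grip": 0}, {"dx": -0.4, "dy": 0.1, "dz": -0.7, "spin": 0, "grip": 0}, {"dx": -0.4, "dy": 0.1, "dz": -0.7, "spin": 0, "grip": 0}, {"dx": -0.4, "dy": 0.1, "dz": -0.7, "spin": 0, "grip": 0}])

```text
time_s: 19.45
tcp_pos: [0.5918, -0.0245, 0.1556]
eef_rot: [-180.0, -0.0, -14.8]
contact_force: [-0.6, 0.5, 0.4]
gripper_width: 0.0005
```

>>> servo_tool(targets=[{"dx": -0.1, "dy": 0, "dz": -0.15, "spin": 0, "grip": 0}, {"dx": -0.15, "dy": 0.05, "dz": -0.3, "spin": 0, "grip": 0}, {"dx": -0.25, "dy": 0.05, "dz": -0.45, "spin": 0, "grip": 0}, {"dx": -0.35, "dy": 0.1, "dz": -0.6, "spin": 0, "grip": 0}, {"dx": -0.4, "dy": 0.1, "dz": -0.75, "spin": 0, "grip": 0}, {"dx": -0.5, "dy": 0.1, "dz": -0.85, "spin": 0, "grip": 0}, {"dx": -0.5, "dy": 0.15, "dz": -0.95, "spin": 0, "grip": 0}, {"dx": -0.6, "dy": 0.15, "dz": -1, "spin": 0, "grip": 0}, {"dx": -0.6, "dy": 0.15, "dz": -1, "spin": 0, "grip": 0}, {"dx": -0.6, "dy": 0.15, "dz": -1, "spin": 0, "grip": 0}])

```text
time_s: 20.28
tcp_pos: [0.5858, -0.023, 0.1456]
eef_rot: [-180.0, -0.0, -14.8]
contact_force: [0.7, -0.7, -0.1]
gripper_width: 0.0007
```

>>> servo_tool(targets=[{"dx": -0.1, "dy": 0, "dz": -0.15, "spin": 0, "grip": 0}, {"dx": -0.15, "dy": 0.05, "dz": -0.3, "spin": 0, "grip": 0}, {"dx": -0.25, "dy": 0.05, "dz": -0.45, "spin": 0, "grip": 0}, {"dx": -0.3, "dy": 0.1, "dz": -0.55, "spin": 0, "grip": 0}, {"dx": -0.35, "dy": 0.1, "dz": -0.65, "spin": 0, "grip": 0}, {"dx": -0.4, "dy": 0.1, "dz": -0.75, "spin": 0, "grip": 0}, {"dx": -0.45, "dy": 0.1, "dz": -0.8, "spin": 0, "grip": 0}, {"dx": -0.5, "dy": 0.1, "dz": -0.85, "spin": 0, "grip": 0}, {"dx": -0.5, "dy": 0.1, "dz": -0.85, "spin": 0, "grip": 0}, {"dx": -0.5, "dy": 0.1, "dz": -0.85, "spin": 0, "grip": 0}])

```text
time_s: 21.12
tcp_pos: [0.5838, -0.0218, 0.1401]
eef_rot: [-179.9, -0.4, -14.7]
contact_force: [1.8, 0.6, 13.7]
gripper_width: 0.0006
```

>>> servo_tool(targets=[{"dx": 0.1, "dy": 0, "dz": 0.8, "spin": 0, "grip": 0}, {"dx": 0.2, "dy": -0.5, "dz": 1.3, "spin": 0, "grip": 0}, {"dx": 0, "dy": -1.2, "dz": 1.3, "spin": 0, "grip": 0}, {"dx": -0.2, "dy": -1.95, "dz": 1.3, "spin": 0, "grip": 0}, {"dx": -0.2, "dy": -1.95, "dz": 1, "spin": 0, "grip": 0}, {"dx": -0.25, "dy": -1.95, "dz": 0.75, "spin": 0, "grip": 0}, {"dx": -0.3, "dy": -1.95, "dz": 0.5, "spin": 0, "grip": 0}, {"dx": -0.35, "dy": -1.95, "dz": 0.25, "spin": 0, "grip": 0}, {"dx": -0.4, "dy": -1.95, "dz": 0, "spin": 0, "grip": 0}, {"dx": -0.4, "dy": -1.95, "dz": 0, "spin": 0, "grip": 0}])

```text
time_s: 21.95
tcp_pos: [0.5775, -0.0416, 0.1378]
eef_rot: [180.0, -0.1, -14.7]
contact_force: [-0.3, -0.1, 7.0]
gripper_width: 0.0005
```

>>> servo_tool(targets=[{"dx": 0.1, "dy": 0, "dz": 0.8, "spin": 0, "grip": 0}, {"dx": 0.3, "dy": 0.5, "dz": 1.3, "spin": 0, "grip": 0}, {"dx": 0.5, "dy": 1.2, "dz": 1.3, "spin": 0, "grip": 0}, {"dx": 0.6, "dy": 1.95, "dz": 1.2, "spin": 0, "grip": 0}, {"dx": 0.6, "dy": 1.95, "dz": 0.8, "spin": 0, "grip": 0}, {"dx": 0.55, "dy": 1.95, "dz": 0.4, "spin": 0, "grip": 0}, {"dx": 0.45, "dy": 1.95, "dz": 0.1, "spin": 0, "grip": 0}, {"dx": 0.4, "dy": 2, "dz": -0.1, "spin": 0, "grip": 0}, {"dx": 0.3, "dy": 2, "dz": -0.2, "spin": 0, "grip": 0}, {"dx": 0.3, "dy": 2, "dz": -0.2, "spin": 0, "grip": 0}])

```text
time_s: 22.78
tcp_pos: [0.5815, -0.0223, 0.1361]
eef_rot: [-180.0, -0.2, -14.8]
contact_force: [3.9, -4.1, 6.5]
gripper_width: 0.0003
```

>>> servo_tool(targets=[{"dx": 0.1, "dy": -0.1, "dz": 0.8, "spin": 0, "grip": 0}, {"dx": 0.2, "dy": -0.5, "dz": 1.4, "spin": 0, "grip": 0}, {"dx": 0, "dy": -1.2, "dz": 1.4, "spin": 0, "grip": 0}, {"dx": -0.2, "dy": -1.9, "dz": 1.4, "spin": 0, "grip": 0}, {"dx": -0.2, "dy": -1.9, "dz": 1, "spin": 0, "grip": 0}, {"dx": -0.25, "dy": -1.9, "dz": 0.7, "spin": 0, "grip": 0}, {"dx": -0.3, "dy": -1.9, "dz": 0.4, "spin": 0, "grip": 0}, {"dx": -0.35, "dy": -1.9, "dz": 0.2, "spin": 0, "grip": 0}, {"dx": -0.4, "dy": -1.9, "dz": 0, "spin": 0, "grip": 0}, {"dx": -0.4, "dy": -1.9, "dz": 0, "spin": 0, "grip": 0}])

```text
time_s: 23.62
tcp_pos: [0.5768, -0.0401, 0.1353]
eef_rot: [-180.0, -0.1, -14.7]
contact_force: [3.0, 2.0, 2.0]
gripper_width: 0.0005
```

>>> servo_tool(targets=[{"dx": -0.05, "dy": 0, "dz": -0.1, "spin": 0, "grip": 0}, {"dx": -0.1, "dy": 0, "dz": -0.2, "spin": 0, "grip": 0}, {"dx": -0.1, "dy": 0, "dz": -0.25, "spin": 0, "grip": 0}, {"dx": -0.1, "dy": 0, "dz": -0.25, "spin": 0, "grip": 0}, {"dx": -0.1, "dy": 0, "dz": -0.25, "spin": 0, "grip": 0}, {"dx": -0.1, "dy": 0, "dz": -0.25, "spin": 0, "grip": 0}, {"dx": -0.1, "dy": 0, "dz": -0.25, "spin": 0, "grip": 0}, {"dx": -0.1, "dy": 0, "dz": -0.25, "spin": 0, "grip": 0}, {"dx": -0.1, "dy": 0, "dz": -0.25, "spin": 0, "grip": 0}, {"dx": -0.1, "dy": 0, "dz": -0.25, "spin": 0, "grip": 0}])

```text
time_s: 24.45
tcp_pos: [0.5768, -0.0399, 0.1339]
eef_rot: [-179.9, -0.2, -14.7]
contact_force: [5.5, 3.0, 5.8]
gripper_width: 0.0004
```

>>> servo_tool(targets=[{"dx": 0.2, "dy": 0.1, "dz": 0.8, "spin": 0, "grip": 0}, {"dx": 0.4, "dy": 0.5, "dz": 1.4, "spin": 0, "grip": 0}, {"dx": 0.5, "dy": 1.1, "dz": 1.4, "spin": 0, "grip": 0}, {"dx": 0.6, "dy": 1.75, "dz": 1.4, "spin": 0, "grip": 0}, {"dx": 0.6, "dy": 1.75, "dz": 1, "spin": 0, "grip": 0}, {"dx": 0.6, "dy": 1.75, "dz": 0.7, "spin": 0, "grip": 0}, {"dx": 0.55, "dy": 1.75, "dz": 0.4, "spin": 0, "grip": 0}, {"dx": 0.5, "dy": 1.75, "dz": 0.2, "spin": 0, "grip": 0}, {"dx": 0.5, "dy": 1.75, "dz": 0.1, "spin": 0, "grip": 0}, {"dx": 0.5, "dy": 1.75, "dz": 0.1, "spin": 0, "grip": 0}])

```text
time_s: 25.28
tcp_pos: [0.5799, -0.0235, 0.1336]
eef_rot: [180.0, -0.0, -14.8]
contact_force: [1.2, -3.7, 2.8]
gripper_width: 0.0005
```

>>> servo_tool(targets=[{"dx": 0, "dy": 0, "dz": -0.1, "spin": 0, "grip": 0}, {"dx": 0, "dy": 0, "dz": -0.15, "spin": 0, "grip": 0}, {"dx": 0, "dy": 0, "dz": -0.15, "spin": 0, "grip": 0}, {"dx": 0, "dy": 0, "dz": -0.15, "spin": 0, "grip": 0}, {"dx": 0, "dy": 0, "dz": -0.15, "spin": 0, "grip": 0}, {"dx": 0, "dy": 0, "dz": -0.15, "spin": 0, "grip": 0}, {"dx": 0, "dy": 0, "dz": -0.15, "spin": 0, "grip": 0}, {"dx": 0, "dy": 0, "dz": -0.15, "spin": 0, "grip": 0}, {"dx": 0, "dy": 0, "dz": -0.15, "spin": 0, "grip": 0}, {"dx": 0, "dy": 0, "dz": -0.15, "spin": 0, "grip": 0}])

```text
time_s: 26.12
tcp_pos: [0.5801, -0.0235, 0.1326]
eef_rot: [180.0, -0.1, -14.8]
contact_force: [2.5, -4.4, 5.1]
gripper_width: 0.0006
```

>>> servo_tool(targets=[{"dx": 0, "dy": -0.05, "dz": -0.1, "spin": 0, "grip": 0}, {"dx": 0, "dy": -0.1, "dz": -0.25, "spin": 0, "grip": 0}, {"dx": 0, "dy": -0.1, "dz": -0.3, "spin": 0, "grip": 0}, {"dx": 0, "dy": -0.1, "dz": -0.3, "spin": 0, "grip": 0}, {"dx": 0, "dy": -0.1, "dz": -0.3, "spin": 0, "grip": 0}, {"dx": 0, "dy": -0.1, "dz": -0.3, "spin": 0, "grip": 0}, {"dx": 0, "dy": -0.1, "dz": -0.3, "spin": 0, "grip": 0}, {"dx": 0, "dy": -0.1, "dz": -0.3, "spin": 0, "grip": 0}, {"dx": 0, "dy": -0.1, "dz": -0.3, "spin": 0, "grip": 0}, {"dx": 0, "dy": -0.1, "dz": -0.3, "spin": 0, "grip": 0}])

```text
time_s: 26.95
tcp_pos: [0.5808, -0.0238, 0.1315]
eef_rot: [-179.9, -0.2, -14.7]
contact_force: [-2.8, -0.6, 18.3]
gripper_width: 0.0006
```

>>> servo_tool(targets=[{"dx": 0, "dy": 0, "dz": 4, "spin": 0, "grip": 0}, {"dx": 0, "dy": 0, "dz": 8, "spin": 0, "grip": 60}, {"dx": 0, "dy": 0, "dz": 12, "spin": 0, "grip": 80}, {"dx": -2.5, "dy": -2.5, "dz": 12.5, "spin": 0, "grip": 100}, {"dx": -5, "dy": -5, "dz": 12.5, "spin": 0, "grip": 100}, {"dx": -7, "dy": -6.5, "dz": 12.5, "spin": 0, "grip": 100}, {"dx": -7, "dy": -6.5, "dz": 12.5, "spin": 0, "grip": 100}, {"dx": -7, "dy": -6.5, "dz": 12.5, "spin": 0, "grip": 100}, {"dx": -7, "dy": -6.5, "dz": 12.5, "spin": 0, "grip": 100}, {"dx": -7, "dy": -6.5, "dz": 12.5, "spin": 0, "grip": 100}])

```text
time_s: 27.78
tcp_pos: [0.5101, -0.0885, 0.2536]
eef_rot: [-180.0, 0.0, -14.8]
contact_force: [0.7, -0.2, 0.3]
gripper_width: 0.0547
```

```bash
cat > ringdep.py <<'E'
from fit import *
import sys
def run(fn,Rs,dep_rng,M0=(.5838,-.0322,.1662),az=-14.3,free=True):
    c=lc(fn);im=np.load(f'pics/{fn}.npy')
    a=cv2.GaussianBlur(im,(0,0),.8).astype(np.float32);gx=cv2.Sobel(a,cv2.CV_32F,1,0);gy=cv2.Sobel(a,cv2.CV_32F,0,1);m=cv2.GaussianBlur(np.minimum(np.sqrt(gx**2+gy**2).max(2),100),(0,0),1.)
    x,y,z=frame(np.deg2rad(az));t=np.linspace(0,2*np.pi,160,endpoint=False);C=np.cos(t)[:,None]*x+np.sin(t)[:,None]*y
    def s(P,R,tu=0,tv=0):
        uv=pv(c,P+R*C+np.outer(R*(np.cos(t)*tu+np.sin(t)*tv),z)).astype(np.float32);return cv2.remap(m,uv[None,:,0],uv[None,:,1],cv2.INTER_LINEAR).mean()
    q=differential_evolution(lambda p:-s(np.array(M0)+p,.047),[(-.004,.004)]*2+[(-.004,.004)],seed=1,maxiter=60);M=np.array(M0)+q.x;print('M',M.round(4),-q.fun)
    f=lambda p:-sum(s(M-p[0]*z+p[1]*x+p[2]*y,R,p[3],p[4]) for R in Rs)
    b=[dep_rng,(-.0015,.0015),(-.0015,.0015),(-.09,.09),(-.09,.09)]
    q=differential_evolution(f,b,seed=1,maxiter=150,popsize=20);print('depth,du,dv,tilts',q.x.round(4),-q.fun)
    for d in np.arange(dep_rng[0],dep_rng[1],.003):
        e=differential_evolution(lambda p:f([d,p[0],p[1],0,0]),[(-.0015,.0015)]*2,seed=1,maxiter=20);print(round(d,4),round(-e.fun,1),end='; ')
    print()
if __name__=='__main__':
    look(['jar','spacer'],'w9');run('w9',(.016,),(.0,.046))
E
python3 ringdep.py
```

```text
t 27.7833 tcp [ 0.5101 -0.0885  0.2536] [-1.800e+02  4.000e-02 -1.475e+01] F [ 0.7 -0.2  0.3] w 0.0547 qd 0.41
jar 0.86 [138.  65. 316. 234.] [225.9 149. ] []
spacer 0.85 [183. 108. 260. 171.] [218.4 135.6] []
M [ 0.5834 -0.034   0.17  ] 63.35271
depth,du,dv,tilts [0.0362 0.001  0.0001 0.0895 0.0791] 66.85716247558594
0.0 41.9; 0.003 46.8; 0.006 50.4; 0.009 51.3; 0.012 49.4; 0.015 39.0; 0.018 30.5; 0.021 30.6; 0.024 37.6; 0.027 55.8; 0.03 64.8; 0.033 64.6; 0.036 63.8; 0.039 59.0; 0.042 48.1; 0.045 41.7;
```

>>> servo_tool(targets=[{"dx": -1, "dy": -3.8, "dz": -0.5, "spin": 0, "grip": 80}, {"dx": -2, "dy": -7.6, "dz": -1.5, "spin": 0, "grip": 80}, {"dx": -3, "dy": -11.3, "dz": -3, "spin": 0, "grip": 80}, {"dx": -4, "dy": -14.8, "dz": -5, "spin": 0, "grip": 80}, {"dx": -5, "dy": -17.8, "dz": -7.5, "spin": 0, "grip": 80}, {"dx": -5.7, "dy": -20, "dz": -10.5, "spin": 0, "grip": 80}, {"dx": -5.7, "dy": -20, "dz": -12.5, "spin": 0, "grip": 80}, {"dx": -5.7, "dy": -20, "dz": -12.5, "spin": 0, "grip": 80}, {"dx": -5.7, "dy": -20, "dz": -12.5, "spin": 0, "grip": 80}, {"dx": -5.7, "dy": -20, "dz": -12.5, "spin": 0, "grip": 80}])

```text
time_s: 28.77
tcp_pos: [0.454, -0.2889, 0.1302]
eef_rot: [180.0, -0.1, -14.7]
contact_force: [0.1, 0.2, 0.1]
gripper_width: 0.0702
```

```bash
cat > slot.py <<'E'
from fit import *
def run(fn,name,zt,R=.03,look_=True,ctr=None):
    c,im=look([name],fn,[zt/2])
    if ctr is None:
        d=[q for q in r.cut_out(name,'wrist')]
        # choose the non-red, nearest image centre column
        b=None
        for q in d:
            m=q['mask'];col=im[m].mean(0);ys,xs=np.nonzero(m);print(q['p'],col.round(0),xs.mean().round(0),ys.mean().round(0))
            if col[1]>60 and (b is None): b=(xs.mean(),ys.mean())
        ctr=atz(c,b,zt*.6)
    g=ortho(c,im,ctr,zt,360,.0003);h=ringfit(g,ctr,.0003,(28.5,31.5));print('hough',h)
    P=h[0] if h else ctr
    # slot = pixels at r 25.5-29.5 unlike the ring face
    best=[]
    for dx in np.arange(-.002,.0021,.001):
        for dy in np.arange(-.002,.0021,.001):
            p=np.stack([slots(g,ctr,(P[0]+dx,P[1]+dy),.0003,q) for q in(.0262,.0275,.0288)]).mean(0)
            d=np.abs(p-np.median(p,0)).sum(1)
            w=np.convolve(np.r_[d[-8:],d,d[:8]],np.ones(15)/15,'same')[8:-8]   # 15 deg window
            both=w[:180]+w[180:];k=both.argmax();best.append((np.minimum(w[k],w[k+180])-np.median(w),k,dx,dy))
    best.sort(reverse=True);print('slot yaw(deg mod180):',[(round(float(a),1),int(k),round(float(dx),3),round(float(dy),3)) for a,k,dx,dy in best[:6]])
    cv2.imwrite(f'pics/{fn}_o.png',g);return c,im,g
if __name__=='__main__':
    import sys;run(sys.argv[1],sys.argv[2],float(sys.argv[3]))
E
python3 slot.py w10 strainer .02
```

```text
t 28.7667 tcp [ 0.454  -0.2889  0.1302] [ 1.7997e+02 -7.0000e-02 -1.4700e+01] F [0.1 0.2 0.1] w 0.0702 qd 1.15
strainer 0.95 [301. 266. 371. 334.] [335.9 303.7] [[0.3501, -0.2789, 0.01]]
strainer 0.86 [280. 155. 355. 232.] [315.7 194.3] [[0.4528, -0.2873, 0.01]]
0.95 [ 26.  35. 196.] 336.0 304.0
0.86 [ 58. 100. 184.] 316.0 194.0
0.74 [ 26.  33. 214.] 183.0 166.0
0.63 [ 30.  38. 215.] 435.0 217.0
hough []
slot yaw(deg mod180): [(46.0, 172, -0.001, 0.0), (45.2, 172, -0.002, 0.0), (42.7, 172, 0.0, 0.0), (42.0, 171, -0.002, 0.001), (40.6, 171, -0.001, 0.001), (35.6, 171, 0.0, 0.001)]
```

Run:
```python
from h import *
g=cv2.imread('pics/w10_o.png');N=360
# ring face colour mask -> ascii of polar profile
P=None
hsv=cv2.cvtColor(g,cv2.COLOR_BGR2HSV);
c=lc('w10');ctr=atz(c,(315.7,194.3),.012);print(ctr)
for rad in(.0255,.0275,.029,.031):
    p=slots(g,ctr,(ctr[0]-.001,ctr[1]),.0003,rad);print(rad,[int(v) for v in p[::6].mean(1)])
```

```text
[ 0.45332231 -0.28747667  0.012     ]
0.0255 [115, 125, 127, 127, 126, 128, 127, 127, 125, 126, 127, 126, 124, 126, 126, 124, 124, 122, 124, 124, 124, 124, 125, 123, 124, 124, 125, 126, 134, 134, 127, 123, 126, 126, 126, 128, 124, 129, 127, 127, 128, 126, 125, 125, 126, 128, 128, 128, 127, 126, 128, 127, 127, 128, 126, 125, 125, 125, 93, 100]
0.0275 [112, 129, 129, 128, 129, 128, 130, 129, 131, 130, 127, 129, 130, 129, 129, 130, 127, 127, 129, 130, 129, 129, 128, 129, 129, 128, 129, 129, 135, 135, 131, 128, 128, 129, 129, 128, 131, 127, 127, 129, 129, 129, 129, 130, 127, 129, 128, 129, 129, 129, 130, 130, 130, 129, 129, 129, 128, 128, 67, 69]
0.029 [109, 127, 125, 127, 126, 126, 127, 127, 126, 128, 127, 127, 129, 130, 128, 128, 129, 127, 126, 125, 127, 127, 127, 129, 127, 129, 127, 131, 138, 137, 131, 130, 131, 132, 130, 130, 127, 129, 127, 129, 125, 126, 126, 127, 129, 130, 129, 127, 125, 122, 123, 124, 125, 125, 126, 124, 127, 125, 104, 105]
0.031 [76, 84, 89, 89, 93, 102, 107, 117, 122, 124, 123, 124, 127, 123, 127, 127, 124, 122, 118, 117, 120, 126, 129, 131, 132, 134, 137, 136, 137, 133, 130, 133, 135, 137, 135, 133, 133, 132, 131, 124, 121, 121, 126, 127, 123, 125, 123, 115, 111, 95, 86, 76, 74, 75, 71, 73, 74, 77, 127, 125]
```

View pics/w10_o.png

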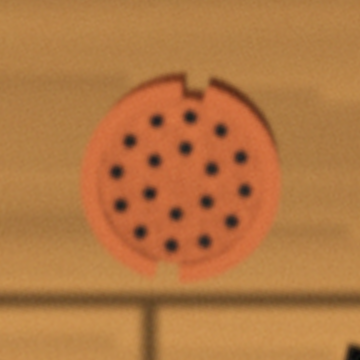

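>>> servo_tool(targets=[{"dx": -0.1, "dy": 0.1, "dz": -3, "spin": 0.12, "grip": 80}, {"dx": -0.1, "dy": 0.1, "dz": -6, "spin": 0.24, "grip": 80}, {"dx": -0.1, "dy": 0.1, "dz": -8, "spin": 0.36, "grip": 80}, {"dx": -0.1, "dy": 0.1, "dz": -9, "spin": 0.48, "grip": 80}, {"dx": -0.1, "dy": 0.1, "dz": -10.5, "spin": 0.56, "grip": 80}, {"dx": -0.1, "dy": 0.1, "dz": -11.8, "spin": 0.56, "grip": 80}, {"dx": -0.1, "dy": 0.1, "dz": -11.8, "spin": 0.56, "grip": 80}, {"dx": -0.1, "dy": 0.1, "dz": -11.8, "spin": 0.56, "grip": 55}, {"dx": -0.1, "dy": 0.1, "dz": -11.8, "spin": 0.56, "grip": 55}, {"dx": -0.1, "dy": 0.1, "dz": -11.8, "spin": 0.56, "grip": 55}], squeeze=15)

```text
time_s: 29.75
tcp_pos: [0.4528, -0.2881, 0.0123]
eef_rot: [179.9, -0.1, 17.3]
contact_force: [1.5, 1.0, 1.2]
gripper_width: 0.0595
```

>>> servo_tool(targets=[{"dx": 0, "dy": 0, "dz": 0, "spin": 0, "grip": 55}, {"dx": 0, "dy": 0, "dz": 0, "spin": 0, "grip": 55}, {"dx": 0, "dy": 0, "dz": 4, "spin": 0, "grip": 55}, {"dx": 0, "dy": 0, "dz": 8, "spin": 0, "grip": 55}, {"dx": 0, "dy": 0, "dz": 12, "spin": -0.12, "grip": 55}, {"dx": 0, "dy": 0, "dz": 16, "spin": -0.24, "grip": 55}, {"dx": 0.8, "dy": 1.7, "dz": 19, "spin": -0.36, "grip": 55}, {"dx": 2, "dy": 4.3, "dz": 21, "spin": -0.48, "grip": 55}, {"dx": 3.3, "dy": 7.5, "dz": 22, "spin": -0.56, "grip": 55}, {"dx": 4.9, "dy": 11, "dz": 22, "spin": -0.56, "grip": 55}])

```text
time_s: 30.58
tcp_pos: [0.5018, -0.1777, 0.2347]
eef_rot: [-179.9, -0.3, -15.2]
contact_force: [0.6, -1.0, -1.3]
gripper_width: 0.059
```

>>> servo_tool(targets=[{"dx": 1.6, "dy": 3, "dz": 0, "spin": 0, "grip": 55}, {"dx": 3.2, "dy": 6.1, "dz": 0, "spin": 0, "grip": 55}, {"dx": 4.8, "dy": 9.2, "dz": 0, "spin": 0, "grip": 55}, {"dx": 6.4, "dy": 12.2, "dz": -0.5, "spin": 0, "grip": 55}, {"dx": 7.75, "dy": 14.7, "dz": -1.5, "spin": 0, "grip": 55}, {"dx": 7.75, "dy": 14.7, "dz": -2.5, "spin": 0, "grip": 55}, {"dx": 7.75, "dy": 14.7, "dz": -2.7, "spin": 0, "grip": 55}, {"dx": 7.75, "dy": 14.7, "dz": -3, "spin": 0, "grip": 55}, {"dx": 7.75, "dy": 14.7, "dz": -3.3, "spin": 0, "grip": 55}, {"dx": 7.75, "dy": 14.7, "dz": -3.6, "spin": 0, "grip": 55}])

```text
time_s: 31.42
tcp_pos: [0.5783, -0.032, 0.1956]
eef_rot: [-180.0, -0.1, -14.8]
contact_force: [1.3, -1.9, 1.4]
gripper_width: 0.0592
```

>>> servo_tool(targets=[{"dx": 0, "dy": 0, "dz": -0.2, "spin": 0, "grip": 55}, {"dx": 0.05, "dy": 0, "dz": -0.4, "spin": 0, "grip": 55}, {"dx": 0.1, "dy": 0, "dz": -0.6, "spin": 0, "grip": 55}, {"dx": 0.15, "dy": -0.05, "dz": -0.8, "spin": 0, "grip": 55}, {"dx": 0.2, "dy": -0.05, "dz": -1, "spin": 0, "grip": 55}, {"dx": 0.2, "dy": -0.05, "dz": -1.2, "spin": 0, "grip": 55}, {"dx": 0.2, "dy": -0.05, "dz": -1.4, "spin": 0, "grip": 55}, {"dx": 0.25, "dy": -0.05, "dz": -1.5, "spin": 0, "grip": 55}, {"dx": 0.25, "dy": -0.05, "dz": -1.5, "spin": 0, "grip": 55}, {"dx": 0.25, "dy": -0.05, "dz": -1.5, "spin": 0, "grip": 55}])

```text
time_s: 32.25
tcp_pos: [0.581, -0.0318, 0.1802]
eef_rot: [180.0, -0.0, -14.8]
contact_force: [3.4, -4.0, 1.4]
gripper_width: 0.0593
```

>>> servo_tool(targets=[{"dx": 0.25, "dy": -0.05, "dz": -0.1, "spin": 0, "grip": 55}, {"dx": 0.5, "dy": -0.1, "dz": -0.15, "spin": 0, "grip": 55}, {"dx": 0.75, "dy": -0.2, "dz": -0.25, "spin": 0, "grip": 55}, {"dx": 1, "dy": -0.25, "dz": -0.4, "spin": 0, "grip": 55}, {"dx": 1.05, "dy": -0.25, "dz": -0.45, "spin": 0, "grip": 55}, {"dx": 1, "dy": -0.25, "dz": -0.55, "spin": 0, "grip": 55}, {"dx": 0.9, "dy": -0.2, "dz": -0.7, "spin": 0, "grip": 55}, {"dx": 0.85, "dy": -0.2, "dz": -0.85, "spin": 0, "grip": 55}, {"dx": 0.8, "dy": -0.2, "dz": -0.95, "spin": 0, "grip": 55}, {"dx": 0.8, "dy": -0.2, "dz": -0.95, "spin": 0, "grip": 55}])

```text
time_s: 33.08
tcp_pos: [0.5884, -0.0335, 0.1703]
eef_rot: [180.0, 0.0, -14.8]
contact_force: [-0.5, 0.1, -1.3]
gripper_width: 0.0589
```

Run:
```python
from fit import *
c,im=look(['strainer'],'w11')
x,y,z=frame(np.deg2rad(-14.3));
M=np.array([.5838,-.0322,.1662])
m=[q['mask'] for q in r.cut_out('strainer','wrist') if im[q['mask']].mean(0)[1]>60]
t=np.linspace(0,2*np.pi,90)
for q in m:
    ys,xs=np.nonzero(q);print('mask',xs.min(),xs.max(),ys.min(),ys.max(),xs.mean().round(1),ys.mean().round(1))
for d in (.002,.004,.006,.008):
    for lab,C,top in(('tilt',np.cos(t)[:,None]*x+np.sin(t)[:,None]*y,M-(d-.02)*z),):
        uv=pv(c,top+.03*C);print(d,lab,uv.min(0).round(0),uv.max(0).round(0),uv.mean(0).round(1))
h=cv2.cvtColor(im,cv2.COLOR_BGR2GRAY)
print(r.get_state()['moment'].round(2))
```

```text
t 33.0833 tcp [ 0.5884 -0.0335  0.1703] [ 1.7999e+02  2.0000e-02 -1.4770e+01] F [-0.5  0.1 -1.3] w 0.0589 qd 0.47
strainer 0.63 [466. 191. 535. 238.] [499.9 217.4] []
strainer 0.59 [258. 198. 384. 325.] [317.7 248. ] []
mask 254 382 195 325 317.7 248.0
mask 574 639 42 113 609.4 78.3
0.002 tilt [251. 194.] [383. 327.] [316.8 258.4]
0.004 tilt [251. 195.] [382. 327.] [316.8 258.8]
0.006 tilt [252. 196.] [381. 326.] [316.8 259.1]
0.008 tilt [253. 197.] [381. 326.] [316.9 259.4]
[-0.04  0.02 -0.02]
```

>>> servo_tool(targets=[{"dx": 0, "dy": 0, "dz": 0, "spin": 0, "grip": 75}, {"dx": 0, "dy": 0, "dz": 0, "spin": 0, "grip": 75}, {"dx": 0, "dy": 0, "dz": 0, "spin": 0, "grip": 75}, {"dx": 0, "dy": 0, "dz": 2, "spin": 0, "grip": 75}, {"dx": 0, "dy": 0, "dz": 4.5, "spin": 0, "grip": 0}, {"dx": 0, "dy": 0, "dz": 4.5, "spin": 0, "grip": 0}, {"dx": 0, "dy": 0, "dz": 4.5, "spin": 0, "grip": 0}, {"dx": 0, "dy": 0, "dz": 4.5, "spin": 0, "grip": 0}, {"dx": 0, "dy": 0, "dz": 4.5, "spin": 0, "grip": 0}, {"dx": 0, "dy": 0, "dz": 4.5, "spin": 0, "grip": 0}])

```text
time_s: 34.07
tcp_pos: [0.5884, -0.0336, 0.2147]
eef_rot: [180.0, 0.1, -14.8]
contact_force: [0.9, -0.2, -0.3]
gripper_width: 0.0309
```

>>> servo_tool(targets=[{"dx": 0, "dy": 0, "dz": -0.5, "spin": 0, "grip": 0}, {"dx": 0, "dy": 0, "dz": -1.5, "spin": 0, "grip": 0}, {"dx": 0, "dy": 0, "dz": -2.5, "spin": 0, "grip": 0}, {"dx": 0, "dy": 0, "dz": -3.2, "spin": 0, "grip": 0}, {"dx": 0, "dy": 0, "dz": -3.6, "spin": 0, "grip": 0}, {"dx": 0, "dy": 0, "dz": -4, "spin": 0, "grip": 0}, {"dx": -0.1, "dy": 0, "dz": -4.3, "spin": 0, "grip": 0}, {"dx": -0.2, "dy": 0.05, "dz": -4.6, "spin": 0, "grip": 0}, {"dx": -0.3, "dy": 0.05, "dz": -4.9, "spin": 0, "grip": 0}, {"dx": -0.3, "dy": 0.05, "dz": -4.9, "spin": 0, "grip": 0}])

```text
time_s: 34.9
tcp_pos: [0.585, -0.0329, 0.1674]
eef_rot: [180.0, 0.0, -14.8]
contact_force: [-6.0, 1.8, 7.3]
gripper_width: -0.0002
```

>>> servo_tool(targets=[{"dx": 0, "dy": 0, "dz": 2, "spin": 0, "grip": 0}, {"dx": 0, "dy": 0, "dz": 5, "spin": 0, "grip": 0}, {"dx": 0, "dy": 0, "dz": 7, "spin": 0, "grip": 0}, {"dx": 0, "dy": 0, "dz": 7, "spin": 0, "grip": 0}, {"dx": 0, "dy": 0, "dz": 7, "spin": 0, "grip": 0}, {"dx": 0.5, "dy": -0.1, "dz": 7, "spin": 0, "grip": 0}, {"dx": 1, "dy": -0.2, "dz": 7, "spin": 0, "grip": 0}, {"dx": 1, "dy": -0.2, "dz": 7, "spin": 0, "grip": 0}, {"dx": 1, "dy": -0.2, "dz": 7, "spin": 0, "grip": 0}, {"dx": 1, "dy": -0.2, "dz": 7, "spin": 0, "grip": 0}])

```text
time_s: 35.73
tcp_pos: [0.5957, -0.0351, 0.2357]
eef_rot: [180.0, 0.1, -14.8]
contact_force: [-0.6, 0.1, -0.6]
gripper_width: 0.0003
```

```bash
cat > pose.py <<'E'
from fit import *
def posefit(fn,H,mask,R=.03,M=np.array([.5838,-.0322,.1662])):
    c=lc(fn);x,y,z=frame(np.deg2rad(-14.3));t=np.linspace(0,2*np.pi,60);mask=mask.astype(np.uint8)
    im=np.load(f'pics/{fn}.npy');a=cv2.GaussianBlur(im,(0,0),.8).astype(np.float32);gx=cv2.Sobel(a,cv2.CV_32F,1,0);gy=cv2.Sobel(a,cv2.CV_32F,0,1);g=cv2.GaussianBlur(np.minimum(np.sqrt(gx**2+gy**2).max(2),100),(0,0),1.)
    occ=np.zeros((400,640),np.uint8)
    def f(p):  # top centre depth a (along z, up +), du,dv, tilt tu (far side up +), tv (left up +)
        top=M+p[0]*z+p[1]*x+p[2]*y;nz=z-p[3]*x-p[4]*y
        C=np.outer(np.cos(t),x+p[3]*z)+np.outer(np.sin(t),y+p[4]*z)
        uv=pv(c,top+R*C);m=np.zeros((400,640),np.uint8);cv2.fillPoly(m,[uv.astype(int)],1)
        e=cv2.remap(g,uv[None,:,0].astype(np.float32),uv[None,:,1].astype(np.float32),cv2.INTER_LINEAR).mean()
        return -((m&mask).sum()/max(1,(m|mask).sum()))-e/150
    q=differential_evolution(f,[(-.036,.02),(-.004,.004),(-.004,.004),(-.1,.65),(-.3,.3)],seed=1,maxiter=120,popsize=16)
    print('a,du,dv,tu,tv',q.x.round(4),round(q.fun,3))
E
python3 - <<'E'
from pose import *
c,im=look([],'w12')
for q in r.cut_out('strainer','wrist'):
    col=im[q['mask']].mean(0);ys,xs=np.nonzero(q['mask']);print(round(q['p'],2),col.round(0),q['extent'])
    if col[1]>60 and 200<xs.mean()<430: posefit('w12',.02,q['mask'])
E
```

```text
t 35.7333 tcp [ 0.5957 -0.0351  0.2357] [ 1.7996e+02  7.0000e-02 -1.4780e+01] F [-0.6  0.1 -0.6] w 0.0003 qd 0.4
0.96 [ 33.  42. 229.] [530.7, 303.7, 579.9, 327.0]
0.69 [ 25.  35. 164.] [607.3, 220.8, 639.0, 235.9]
0.68 [ 59. 103. 190.] [279.9, 187.5, 362.9, 261.2]
a,du,dv,tu,tv [-0.0087  0.0039 -0.0015 -0.0688  0.1528] -1.084
0.59 [ 33.  42. 226.] [442.9, 184.5, 499.9, 239.8]
0.35 [ 53.  94. 181.] [535.3, 56.0, 600.1, 117.8]
```

>>> servo_tool(targets=[{"dx": -0.4, "dy": 0.1, "dz": -3, "spin": 0, "grip": 0}, {"dx": -0.6, "dy": 0.15, "dz": -5.5, "spin": 0, "grip": 0}, {"dx": -0.6, "dy": 0.15, "dz": -6.2, "spin": 0, "grip": 0}, {"dx": -0.65, "dy": 0.15, "dz": -6.5, "spin": 0, "grip": 0}, {"dx": -0.7, "dy": 0.2, "dz": -6.8, "spin": 0, "grip": 0}, {"dx": -0.8, "dy": 0.2, "dz": -7.1, "spin": 0, "grip": 0}, {"dx": -0.9, "dy": 0.2, "dz": -7.3, "spin": 0, "grip": 0}, {"dx": -1, "dy": 0.25, "dz": -7.5, "spin": 0, "grip": 0}, {"dx": -1.1, "dy": 0.25, "dz": -7.7, "spin": 0, "grip": 0}, {"dx": -1.1, "dy": 0.25, "dz": -7.7, "spin": 0, "grip": 0}])

```text
time_s: 36.67
tcp_pos: [0.5887, -0.0323, 0.1658]
eef_rot: [-179.8, -0.6, -14.6]
contact_force: [-4.2, 2.0, 23.4]
gripper_width: 0.0001
```

>>> servo_tool(targets=[{"dx": 0.3, "dy": 0, "dz": 1.2, "spin": 0, "grip": 0}, {"dx": 0.6, "dy": 0.3, "dz": 2, "spin": 0, "grip": 0}, {"dx": 0.8, "dy": 1, "dz": 2, "spin": 0, "grip": 0}, {"dx": 0.8, "dy": 1.3, "dz": 1.8, "spin": 0, "grip": 0}, {"dx": 0.8, "dy": 1.3, "dz": 1.4, "spin": 0, "grip": 0}, {"dx": 0.75, "dy": 1.3, "dz": 1, "spin": 0, "grip": 0}, {"dx": 0.7, "dy": 1.3, "dz": 0.8, "spin": 0, "grip": 0}, {"dx": 0.6, "dy": 1.3, "dz": 0.6, "spin": 0, "grip": 0}, {"dx": 0.5, "dy": 1.3, "dz": 0.5, "spin": 0, "grip": 0}, {"dx": 0.5, "dy": 1.3, "dz": 0.5, "spin": 0, "grip": 0}])

```text
time_s: 37.5
tcp_pos: [0.5917, -0.019, 0.1658]
eef_rot: [-179.9, -0.2, -14.7]
contact_force: [0.9, 3.0, 10.2]
gripper_width: 0.0005
```

>>> servo_tool(targets=[{"dx": 0.1, "dy": 0, "dz": 1, "spin": 0, "grip": 0}, {"dx": 0, "dy": -0.6, "dz": 1.6, "spin": 0, "grip": 0}, {"dx": -0.3, "dy": -1.6, "dz": 1.6, "spin": 0, "grip": 0}, {"dx": -0.5, "dy": -2.5, "dz": 1.5, "spin": 0, "grip": 0}, {"dx": -0.5, "dy": -2.5, "dz": 1.1, "spin": 0, "grip": 0}, {"dx": -0.5, "dy": -2.5, "dz": 0.7, "spin": 0, "grip": 0}, {"dx": -0.55, "dy": -2.5, "dz": 0.4, "spin": 0, "grip": 0}, {"dx": -0.6, "dy": -2.5, "dz": 0.2, "spin": 0, "grip": 0}, {"dx": -0.65, "dy": -2.5, "dz": 0, "spin": 0, "grip": 0}, {"dx": -0.65, "dy": -2.5, "dz": 0, "spin": 0, "grip": 0}])

```text
time_s: 38.33
tcp_pos: [0.5838, -0.0455, 0.1661]
eef_rot: [179.9, -0.1, -14.7]
contact_force: [-2.9, -3.5, 11.8]
gripper_width: 0.0005
```

>>> servo_tool(targets=[{"dx": 0.2, "dy": 0.2, "dz": 1, "spin": 0, "grip": 0}, {"dx": 0.8, "dy": 0.6, "dz": 1.5, "spin": 0, "grip": 0}, {"dx": 1.35, "dy": 1, "dz": 1.4, "spin": 0, "grip": 0}, {"dx": 1.35, "dy": 1, "dz": 1, "spin": 0, "grip": 0}, {"dx": 1.35, "dy": 1, "dz": 0.7, "spin": 0, "grip": 0}, {"dx": 1.35, "dy": 1, "dz": 0.4, "spin": 0, "grip": 0}, {"dx": 1.35, "dy": 1, "dz": 0.2, "spin": 0, "grip": 0}, {"dx": 1.35, "dy": 1, "dz": 0, "spin": 0, "grip": 0}, {"dx": 1.35, "dy": 1, "dz": -0.2, "spin": 0, "grip": 0}, {"dx": 1.35, "dy": 1, "dz": -0.2, "spin": 0, "grip": 0}])

```text
time_s: 39.17
tcp_pos: [0.597, -0.0345, 0.1628]
eef_rot: [-180.0, -0.0, -14.8]
contact_force: [-0.1, 1.0, 2.4]
gripper_width: 0.0008
```

>>> servo_tool(targets=[{"dx": 0, "dy": 0, "dz": -0.1, "spin": 0, "grip": 0}, {"dx": 0, "dy": 0, "dz": -0.2, "spin": 0, "grip": 0}, {"dx": 0, "dy": 0, "dz": -0.3, "spin": 0, "grip": 0}, {"dx": -0.1, "dy": 0, "dz": -0.4, "spin": 0, "grip": 0}, {"dx": -0.1, "dy": 0, "dz": -0.5, "spin": 0, "grip": 0}, {"dx": -0.15, "dy": 0.05, "dz": -0.6, "spin": 0, "grip": 0}, {"dx": -0.2, "dy": 0.05, "dz": -0.7, "spin": 0, "grip": 0}, {"dx": -0.2, "dy": 0.05, "dz": -0.7, "spin": 0, "grip": 0}, {"dx": -0.2, "dy": 0.05, "dz": -0.7, "spin": 0, "grip": 0}, {"dx": -0.2, "dy": 0.05, "dz": -0.7, "spin": 0, "grip": 0}])

```text
time_s: 40.0
tcp_pos: [0.5963, -0.0343, 0.1601]
eef_rot: [-180.0, -0.3, -14.7]
contact_force: [-8.5, 2.3, 28.3]
gripper_width: 0.0005
```

>>> servo_tool(targets=[{"dx": 0, "dy": 0, "dz": 1.5, "spin": 0, "grip": 0}, {"dx": -0.5, "dy": 0.1, "dz": 3, "spin": 0, "grip": 0}, {"dx": -1.2, "dy": 0.3, "dz": 3, "spin": 0, "grip": 0}, {"dx": -1.3, "dy": 0.3, "dz": 2.5, "spin": 0, "grip": 0}, {"dx": -1.3, "dy": 0.3, "dz": 2, "spin": 0, "grip": 0}, {"dx": -1.35, "dy": 0.35, "dz": 1.7, "spin": 0, "grip": 0}, {"dx": -1.4, "dy": 0.35, "dz": 1.5, "spin": 0, "grip": 0}, {"dx": -1.5, "dy": 0.35, "dz": 1.3, "spin": 0, "grip": 0}, {"dx": -1.6, "dy": 0.4, "dz": 1.1, "spin": 0, "grip": 0}, {"dx": -1.6, "dy": 0.4, "dz": 1.1, "spin": 0, "grip": 0}])

```text
time_s: 40.83
tcp_pos: [0.5784, -0.0301, 0.1657]
eef_rot: [180.0, 0.1, -14.8]
contact_force: [-0.5, -0.6, -0.1]
gripper_width: 0.0003
```

>>> servo_tool(targets=[{"dx": 0.3, "dy": 0, "dz": 1.5, "spin": 0, "grip": 0}, {"dx": 1.8, "dy": -0.4, "dz": 2, "spin": 0, "grip": 0}, {"dx": 2.9, "dy": -0.8, "dz": 1, "spin": 0, "grip": 0}, {"dx": 2.9, "dy": -0.8, "dz": 0.2, "spin": 0, "grip": 0}, {"dx": 2.9, "dy": -0.8, "dz": -0.2, "spin": 0, "grip": 0}, {"dx": 2.85, "dy": -0.8, "dz": -0.5, "spin": 0, "grip": 0}, {"dx": 2.8, "dy": -0.8, "dz": -0.8, "spin": 0, "grip": 0}, {"dx": 2.7, "dy": -0.75, "dz": -1, "spin": 0, "grip": 0}, {"dx": 2.65, "dy": -0.75, "dz": -1.1, "spin": 0, "grip": 0}, {"dx": 2.65, "dy": -0.75, "dz": -1.1, "spin": 0, "grip": 0}])

```text
time_s: 41.67
tcp_pos: [0.6059, -0.0377, 0.1567]
eef_rot: [-180.0, -0.1, -14.7]
contact_force: [2.3, -2.0, 3.8]
gripper_width: 0.0005
```

>>> servo_tool(targets=[{"dx": -0.05, "dy": 0, "dz": -0.1, "spin": 0, "grip": 0}, {"dx": -0.1, "dy": 0, "dz": -0.2, "spin": 0, "grip": 0}, {"dx": -0.15, "dy": 0.05, "dz": -0.3, "spin": 0, "grip": 0}, {"dx": -0.2, "dy": 0.05, "dz": -0.4, "spin": 0, "grip": 0}, {"dx": -0.25, "dy": 0.05, "dz": -0.5, "spin": 0, "grip": 0}, {"dx": -0.25, "dy": 0.05, "dz": -0.5, "spin": 0, "grip": 0}, {"dx": -0.25, "dy": 0.05, "dz": -0.5, "spin": 0, "grip": 0}, {"dx": -0.25, "dy": 0.05, "dz": -0.5, "spin": 0, "grip": 0}, {"dx": -0.25, "dy": 0.05, "dz": -0.5, "spin": 0, "grip": 0}, {"dx": -0.25, "dy": 0.05, "dz": -0.5, "spin": 0, "grip": 0}])

```text
time_s: 42.5
tcp_pos: [0.6027, -0.037, 0.1504]
eef_rot: [180.0, 0.0, -14.8]
contact_force: [-0.9, -0.1, -0.1]
gripper_width: 0.0007
```

>>> servo_tool(targets=[{"dx": 0.2, "dy": 0, "dz": 2.2, "spin": 0, "grip": 0}, {"dx": -0.5, "dy": 0.1, "dz": 3, "spin": 0, "grip": 0}, {"dx": -1.6, "dy": 0.4, "dz": 3, "spin": 0, "grip": 0}, {"dx": -1.6, "dy": 0.4, "dz": 2, "spin": 0, "grip": 0}, {"dx": -1.6, "dy": 0.4, "dz": 1.4, "spin": 0, "grip": 0}, {"dx": -1.7, "dy": 0.45, "dz": 1, "spin": 0, "grip": 0}, {"dx": -1.8, "dy": 0.45, "dz": 0.7, "spin": 0, "grip": 0}, {"dx": -1.9, "dy": 0.5, "dz": 0.5, "spin": 0, "grip": 0}, {"dx": -2, "dy": 0.5, "dz": 0.3, "spin": 0, "grip": 0}, {"dx": -2, "dy": 0.5, "dz": 0.3, "spin": 0, "grip": 0}])

```text
time_s: 43.33
tcp_pos: [0.5826, -0.0321, 0.153]
eef_rot: [180.0, 0.0, -14.8]
contact_force: [0.4, 0.1, 0.2]
gripper_width: 0.0005
```

>>> servo_tool(targets=[{"dx": -0.05, "dy": 0, "dz": -0.1, "spin": 0, "grip": 0}, {"dx": -0.1, "dy": 0, "dz": -0.2, "spin": 0, "grip": 0}, {"dx": -0.15, "dy": 0.05, "dz": -0.3, "spin": 0, "grip": 0}, {"dx": -0.2, "dy": 0.05, "dz": -0.35, "spin": 0, "grip": 0}, {"dx": -0.2, "dy": 0.05, "dz": -0.4, "spin": 0, "grip": 0}, {"dx": -0.2, "dy": 0.05, "dz": -0.45, "spin": 0, "grip": 0}, {"dx": -0.2, "dy": 0.05, "dz": -0.5, "spin": 0, "grip": 0}, {"dx": -0.2, "dy": 0.05, "dz": -0.5, "spin": 0, "grip": 0}, {"dx": -0.2, "dy": 0.05, "dz": -0.5, "spin": 0, "grip": 0}, {"dx": -0.2, "dy": 0.05, "dz": -0.5, "spin": 0, "grip": 0}])

```text
time_s: 44.17
tcp_pos: [0.5826, -0.0319, 0.1516]
eef_rot: [-180.0, -0.3, -14.7]
contact_force: [-1.8, -0.9, 16.1]
gripper_width: 0.0002
```

>>> servo_tool(targets=[{"dx": 0.3, "dy": 0, "dz": 1, "spin": 0, "grip": 0}, {"dx": 1, "dy": -0.25, "dz": 1.2, "spin": 0, "grip": 0}, {"dx": 1.35, "dy": -0.3, "dz": 0.8, "spin": 0, "grip": 0}, {"dx": 1.3, "dy": -0.3, "dz": 0.4, "spin": 0, "grip": 0}, {"dx": 1.2, "dy": -0.3, "dz": 0, "spin": 0, "grip": 0}, {"dx": 1.2, "dy": -0.3, "dz": -0.2, "spin": 0, "grip": 0}, {"dx": 1.15, "dy": -0.3, "dz": -0.4, "spin": 0, "grip": 0}, {"dx": 1.15, "dy": -0.3, "dz": -0.45, "spin": 0, "grip": 0}, {"dx": 1.15, "dy": -0.3, "dz": -0.45, "spin": 0, "grip": 0}, {"dx": 1.15, "dy": -0.3, "dz": -0.45, "spin": 0, "grip": 0}])

```text
time_s: 45.0
tcp_pos: [0.5927, -0.0348, 0.1458]
eef_rot: [180.0, -0.1, -14.7]
contact_force: [-4.2, 1.1, 15.5]
gripper_width: 0.0007
```

>>> servo_tool(targets=[{"dx": 0, "dy": 0, "dz": 4, "spin": 0, "grip": 0}, {"dx": 0, "dy": 0, "dz": 8, "spin": 0, "grip": 40}, {"dx": 0.3, "dy": -3, "dz": 10, "spin": 0, "grip": 70}, {"dx": 0.7, "dy": -7, "dz": 10, "spin": 0, "grip": 70}, {"dx": 1, "dy": -11, "dz": 10, "spin": 0, "grip": 70}, {"dx": 1.3, "dy": -15, "dz": 9, "spin": 0, "grip": 70}, {"dx": 1.6, "dy": -19, "dz": 7, "spin": 0, "grip": 70}, {"dx": 1.8, "dy": -23, "dz": 5, "spin": 0, "grip": 70}, {"dx": 2, "dy": -27, "dz": 2, "spin": 0, "grip": 70}, {"dx": 2, "dy": -27.5, "dz": 0, "spin": 0, "grip": 70}])

```text
time_s: 45.83
tcp_pos: [0.6119, -0.3132, 0.1427]
eef_rot: [180.0, -0.0, -14.9]
contact_force: [1.1, 0.4, -0.2]
gripper_width: 0.0547
```

```bash
sed -i "s/P=h\[0\] if h else ctr/P=min(h,key=lambda q:(q[0]-ctr[0])**2+(q[1]-ctr[1])**2) if h else ctr/" slot.py
python3 - <<'E'
from slot import *
c,im=look(['keeper'],'w13',[.006,.012])
d=r.cut_out('keeper','wrist')[0];ys,xs=np.nonzero(d['mask'])
ctr=atz(c,((d['extent'][0]+d['extent'][2])/2,ys.mean()),.012)
g=ortho(c,im,ctr,.012,360,.0003);print(ctr,ringfit(g,ctr,.0003,(28.5,31.5)))
g2=ortho(c,im,ctr,.036,360,.0003);print('collar',ringfit(g2,ctr,.0003,(18.5,21.5)),'hole',ringfit(g2,ctr,.0003,(12,14)))
np.savez('kp.npz',g=g,ctr=ctr)
E
```

```text
t 45.8333 tcp [ 0.6119 -0.3132  0.1427] [ 1.7997e+02 -3.0000e-02 -1.4880e+01] F [ 1.1  0.4 -0.2] w 0.0547 qd 34.84
keeper 0.71 [279. 150. 352. 225.] [315.5 187.7] [[0.612, -0.3117, 0.006], [0.6135, -0.3122, 0.012]]
[ 0.61354487 -0.3119349   0.012     ] []
collar [] hole [(np.float64(0.6122), np.float64(-0.3118), np.float32(0.0129))]
```

Run:
```python
from slot import *
c,im=look(['keeper'],'w14',[.012])
d=r.cut_out('keeper','wrist')[0];ys,xs=np.nonzero(d['mask'])
ctr=atz(c,(xs.mean(),ys.mean()),.015)
g=ortho(c,im,ctr,.012,360,.0003);g2=ortho(c,im,ctr,.036,360,.0003)
print(ctr,'hole',ringfit(g2,ctr,.0003,(12,14)),'collar',ringfit(g2,ctr,.0003,(19,21.5)),'fl',ringfit(g,ctr,.0003,(28.5,31.5)))
h=ringfit(g2,ctr,.0003,(12,14));P=h[0][:2] if h else ctr[:2]
cv2.imwrite('pics/kp.png',g)
for rad in(.0262,.0278,.029,.031):
    p=slots(g,ctr,P,.0003,rad);print(rad,[int(v) for v in p[::6].mean(1)])
```

```text
t 45.9833 tcp [ 0.6096 -0.3104  0.1396] [-180.      0.43  -14.94] F [-0.1 -0.5  0.3] w 0.0606 qd 3.22
keeper 0.88 [282. 145. 352. 222.] [317.9 183.8] [[0.6137, -0.312, 0.012]]
[ 0.61438584 -0.31221895  0.015     ] hole [(np.float64(0.6217), np.float64(-0.3151), np.float32(0.0133))] collar [] fl []
0.0262 [125, 125, 126, 126, 128, 130, 131, 133, 127, 120, 115, 121, 127, 130, 131, 130, 124, 122, 124, 121, 123, 127, 96, 55, 48, 48, 52, 57, 62, 66, 73, 80, 101, 124, 121, 123, 120, 125, 126, 129, 132, 128, 125, 121, 118, 115, 117, 116, 120, 117, 118, 115, 117, 121, 129, 132, 130, 128, 126, 127]
0.0278 [125, 124, 123, 123, 127, 128, 131, 131, 132, 130, 127, 119, 121, 124, 128, 131, 130, 125, 120, 122, 123, 121, 118, 89, 51, 47, 51, 54, 62, 70, 77, 95, 120, 121, 123, 124, 124, 129, 128, 130, 128, 125, 126, 123, 119, 116, 117, 118, 118, 115, 118, 117, 118, 124, 131, 131, 129, 125, 124, 125]
0.029 [123, 124, 125, 121, 124, 126, 128, 132, 133, 133, 128, 118, 117, 119, 125, 129, 130, 127, 123, 123, 124, 123, 122, 116, 74, 54, 54, 54, 64, 73, 93, 114, 121, 123, 124, 126, 128, 131, 131, 126, 125, 125, 129, 125, 119, 117, 118, 117, 119, 116, 117, 118, 120, 128, 129, 130, 124, 122, 126, 123]
0.031 [122, 122, 122, 122, 125, 123, 128, 129, 129, 132, 131, 123, 115, 113, 119, 122, 125, 131, 131, 128, 127, 125, 124, 122, 112, 99, 89, 85, 93, 105, 124, 127, 119, 122, 126, 131, 131, 127, 126, 125, 128, 133, 130, 126, 121, 119, 118, 118, 118, 115, 115, 117, 122, 131, 128, 123, 124, 124, 122, 122]
```

```bash
cat > kp.py <<'E'
from fit import *
from slot import slots,ortho
c=lc('w14');im=np.load('pics/w14.npy')
a=cv2.GaussianBlur(im,(0,0),.8).astype(np.float32);gx=cv2.Sobel(a,cv2.CV_32F,1,0);gy=cv2.Sobel(a,cv2.CV_32F,0,1);m=cv2.GaussianBlur(np.minimum(np.sqrt(gx**2+gy**2).max(2),100),(0,0),1.2)
t=np.linspace(0,2*np.pi,120,endpoint=False)
def s(p,R,z):
    uv=pv(c,np.c_[p[0]+R*np.cos(t),p[1]+R*np.sin(t),np.full(120,z)]).astype(np.float32);return cv2.remap(m,uv[None,:,0],uv[None,:,1],cv2.INTER_LINEAR).mean()
def f(p): return -sum(s(p,R,z) for R,z in((.03,.012),(.02,.036),(.013,.036)))
q=differential_evolution(f,[(.595,.63),(-.328,-.297)],seed=1);P=q.x;print(P.round(4),-q.fun)
g=ortho(c,im,P,.012,360,.0003);cv2.imwrite('pics/kp.png',g)
for rad in(.0258,.0272,.0286):
    p=slots(g,P,P,.0003,rad);v=p[::4];print(rad,[int(x) for x in v.mean(1)])
E
python3 kp.py
```

```text
[ 0.6116 -0.3115] 178.34100341796875
0.0258 [129, 129, 131, 130, 130, 132, 130, 130, 130, 131, 130, 130, 131, 132, 128, 131, 130, 132, 132, 130, 130, 129, 131, 131, 131, 130, 131, 130, 131, 126, 125, 124, 124, 123, 122, 122, 124, 122, 124, 123, 121, 123, 123, 119, 122, 124, 123, 123, 123, 122, 125, 124, 126, 126, 127, 130, 130, 131, 130, 131, 130, 131, 130, 130, 130, 129, 131, 129, 128, 130, 131, 132, 132, 131, 129, 130, 131, 130, 129, 132, 131, 131, 131, 130, 128, 127, 91, 80, 83, 93]
0.0272 [124, 130, 129, 130, 128, 128, 131, 129, 129, 128, 130, 128, 129, 129, 130, 128, 129, 129, 130, 129, 129, 131, 129, 131, 130, 129, 128, 129, 128, 129, 129, 129, 129, 125, 124, 123, 122, 124, 125, 124, 125, 123, 123, 121, 125, 123, 124, 124, 125, 124, 126, 130, 128, 130, 129, 130, 125, 131, 129, 128, 131, 129, 132, 130, 127, 130, 131, 130, 130, 129, 128, 127, 131, 130, 128, 130, 127, 129, 130, 128, 128, 127, 130, 130, 130, 126, 109, 108, 109, 98]
0.0286 [119, 123, 124, 124, 125, 126, 124, 123, 124, 123, 123, 124, 125, 126, 124, 124, 125, 123, 124, 124, 122, 123, 122, 124, 124, 123, 124, 125, 126, 126, 126, 124, 126, 127, 125, 126, 124, 123, 125, 122, 123, 125, 121, 124, 123, 125, 125, 125, 124, 122, 125, 124, 125, 127, 124, 123, 127, 126, 124, 125, 126, 126, 127, 126, 126, 126, 125, 124, 125, 125, 125, 123, 120, 121, 122, 122, 124, 121, 120, 121, 121, 125, 121, 122, 123, 123, 125, 129, 130, 108]
```

>>> servo_tool(targets=[{"dx": 0, "dy": -0.2, "dz": -2, "spin": 0.12, "grip": 75}, {"dx": 0, "dy": -0.2, "dz": -5, "spin": 0.24, "grip": 75}, {"dx": 0, "dy": -0.2, "dz": -7, "spin": 0.36, "grip": 75}, {"dx": 0, "dy": -0.2, "dz": -8.5, "spin": 0.48, "grip": 75}, {"dx": 0, "dy": -0.2, "dz": -11, "spin": 0.55, "grip": 75}, {"dx": 0, "dy": -0.2, "dz": -12.6, "spin": 0.55, "grip": 75}, {"dx": 0, "dy": -0.2, "dz": -12.6, "spin": 0.55, "grip": 60}, {"dx": 0, "dy": -0.2, "dz": -12.6, "spin": 0.55, "grip": 35}, {"dx": 0, "dy": -0.2, "dz": -12.6, "spin": 0.55, "grip": 35}, {"dx": 0, "dy": -0.2, "dz": -12.6, "spin": 0.55, "grip": 35}], squeeze=15)

```text
time_s: 46.97
tcp_pos: [0.6139, -0.3115, 0.0204]
eef_rot: [179.9, -0.2, 16.8]
contact_force: [-0.2, 0.6, -0.4]
gripper_width: 0.0447
```

>>> servo_tool(targets=[{"dx": 0, "dy": 0, "dz": 0, "spin": 0, "grip": 35}, {"dx": 0, "dy": 0, "dz": 0, "spin": 0, "grip": 35}, {"dx": 0, "dy": 0, "dz": 0, "spin": 0, "grip": 35}, {"dx": 0, "dy": 0, "dz": 4, "spin": 0, "grip": 35}, {"dx": 0, "dy": 0, "dz": 8, "spin": -0.12, "grip": 35}, {"dx": 0, "dy": 0, "dz": 12, "spin": -0.24, "grip": 35}, {"dx": 0, "dy": 0.5, "dz": 16, "spin": -0.36, "grip": 35}, {"dx": -0.2, "dy": 2, "dz": 19.5, "spin": -0.48, "grip": 35}, {"dx": -0.4, "dy": 5, "dz": 21, "spin": -0.55, "grip": 35}, {"dx": -0.9, "dy": 8.5, "dz": 21, "spin": -0.55, "grip": 35}])

```text
time_s: 47.8
tcp_pos: [0.6054, -0.2276, 0.2338]
eef_rot: [-180.0, -0.5, -15.2]
contact_force: [1.2, 0.5, -1.1]
gripper_width: 0.0392
```

>>> servo_tool(targets=[{"dx": -0.5, "dy": 4, "dz": 0, "spin": 0, "grip": 35}, {"dx": -1, "dy": 8, "dz": 0, "spin": 0, "grip": 35}, {"dx": -1.5, "dy": 12, "dz": 0, "spin": 0, "grip": 35}, {"dx": -2, "dy": 16, "dz": 0, "spin": 0, "grip": 35}, {"dx": -2.35, "dy": 19.5, "dz": -0.8, "spin": 0, "grip": 35}, {"dx": -2.35, "dy": 19.5, "dz": -1.5, "spin": 0, "grip": 35}, {"dx": -2.35, "dy": 19.5, "dz": -1.8, "spin": 0, "grip": 35}, {"dx": -2.35, "dy": 19.5, "dz": -2.1, "spin": 0, "grip": 35}, {"dx": -2.35, "dy": 19.5, "dz": -2.4, "spin": 0, "grip": 35}, {"dx": -2.35, "dy": 19.5, "dz": -2.7, "spin": 0, "grip": 35}])

```text
time_s: 48.63
tcp_pos: [0.5812, -0.0327, 0.202]
eef_rot: [-180.0, -0.2, -14.8]
contact_force: [3.5, -0.7, 5.7]
gripper_width: 0.0393
```

>>> servo_tool(targets=[{"dx": 0.1, "dy": 0, "dz": -0.2, "spin": 0, "grip": 35}, {"dx": 0.2, "dy": -0.05, "dz": -0.4, "spin": 0, "grip": 35}, {"dx": 0.3, "dy": -0.05, "dz": -0.6, "spin": 0, "grip": 35}, {"dx": 0.4, "dy": -0.1, "dz": -0.8, "spin": 0, "grip": 35}, {"dx": 0.5, "dy": -0.1, "dz": -1, "spin": 0, "grip": 35}, {"dx": 0.6, "dy": -0.1, "dz": -1.15, "spin": 0, "grip": 35}, {"dx": 0.7, "dy": -0.15, "dz": -1.3, "spin": 0, "grip": 35}, {"dx": 0.8, "dy": -0.15, "dz": -1.45, "spin": 0, "grip": 35}, {"dx": 0.8, "dy": -0.15, "dz": -1.45, "spin": 0, "grip": 35}, {"dx": 0.8, "dy": -0.15, "dz": -1.45, "spin": 0, "grip": 35}])

```text
time_s: 49.47
tcp_pos: [0.588, -0.0336, 0.1865]
eef_rot: [180.0, -0.0, -14.8]
contact_force: [4.0, -3.7, 2.5]
gripper_width: 0.04
```

>>> servo_tool(targets=[{"dx": 0.25, "dy": -0.05, "dz": -0.1, "spin": 0, "grip": 35}, {"dx": 0.5, "dy": -0.1, "dz": -0.2, "spin": 0, "grip": 35}, {"dx": 0.75, "dy": -0.2, "dz": -0.35, "spin": 0, "grip": 35}, {"dx": 0.95, "dy": -0.25, "dz": -0.5, "spin": 0, "grip": 35}, {"dx": 0.95, "dy": -0.25, "dz": -0.6, "spin": 0, "grip": 35}, {"dx": 0.85, "dy": -0.2, "dz": -0.75, "spin": 0, "grip": 35}, {"dx": 0.75, "dy": -0.2, "dz": -0.9, "spin": 0, "grip": 35}, {"dx": 0.65, "dy": -0.15, "dz": -1.1, "spin": 0, "grip": 35}, {"dx": 0.6, "dy": -0.15, "dz": -1.25, "spin": 0, "grip": 35}, {"dx": 0.6, "dy": -0.15, "dz": -1.25, "spin": 0, "grip": 35}])

```text
time_s: 50.3
tcp_pos: [0.5933, -0.0345, 0.1737]
eef_rot: [180.0, 0.0, -14.8]
contact_force: [-0.6, -0.5, -1.4]
gripper_width: 0.0394
```

>>> servo_tool(targets=[{"dx": -0.05, "dy": 0, "dz": -0.1, "spin": 0, "grip": 35}, {"dx": -0.1, "dy": 0, "dz": -0.2, "spin": 0, "grip": 35}, {"dx": -0.15, "dy": 0.05, "dz": -0.3, "spin": 0, "grip": 35}, {"dx": -0.2, "dy": 0.05, "dz": -0.4, "spin": 0, "grip": 35}, {"dx": -0.25, "dy": 0.05, "dz": -0.5, "spin": 0, "grip": 35}, {"dx": -0.3, "dy": 0.1, "dz": -0.55, "spin": 0, "grip": 35}, {"dx": -0.3, "dy": 0.1, "dz": -0.55, "spin": 0, "grip": 35}, {"dx": -0.3, "dy": 0.1, "dz": -0.55, "spin": 0, "grip": 35}, {"dx": -0.3, "dy": 0.1, "dz": -0.55, "spin": 0, "grip": 35}, {"dx": -0.3, "dy": 0.1, "dz": -0.55, "spin": 0, "grip": 35}])

```text
time_s: 51.13
tcp_pos: [0.5911, -0.0336, 0.1688]
eef_rot: [-180.0, -0.0, -14.8]
contact_force: [1.1, -1.8, 0.2]
gripper_width: 0.0393
```

>>> servo_tool(targets=[{"dx": 0, "dy": 0, "dz": 0, "spin": 0, "grip": 65}, {"dx": 0, "dy": 0, "dz": 0, "spin": 0, "grip": 65}, {"dx": 0, "dy": 0, "dz": 0, "spin": 0, "grip": 65}, {"dx": 0, "dy": 0, "dz": 3, "spin": 0, "grip": 65}, {"dx": 0, "dy": 0, "dz": 5.5, "spin": 0, "grip": 65}, {"dx": 0, "dy": 0, "dz": 5.5, "spin": 0, "grip": 0}, {"dx": 0, "dy": 0, "dz": 5.5, "spin": 0, "grip": 0}, {"dx": 0, "dy": 0, "dz": 5.5, "spin": 0, "grip": 0}, {"dx": 0, "dy": 0, "dz": 5.5, "spin": 0, "grip": 0}, {"dx": 0, "dy": 0, "dz": 5.5, "spin": 0, "grip": 0}])

```text
time_s: 51.97
tcp_pos: [0.5902, -0.0336, 0.2225]
eef_rot: [180.0, 0.1, -14.8]
contact_force: [0.4, -0.1, -0.7]
gripper_width: 0.0292
```

Run:
```python
from fit import *
c,im=look(['keeper'],'w15')
a=cv2.GaussianBlur(im,(0,0),.8).astype(np.float32);gx=cv2.Sobel(a,cv2.CV_32F,1,0);gy=cv2.Sobel(a,cv2.CV_32F,0,1);m=cv2.GaussianBlur(np.minimum(np.sqrt(gx**2+gy**2).max(2),100),(0,0),1.2)
M=np.array([.5838,-.0322,.1662]);x,y,z=frame(np.deg2rad(-14.3));t=np.linspace(0,2*np.pi,120,endpoint=False)
def s(p,R):
    C=np.outer(np.cos(t),x+p[3]*z)+np.outer(np.sin(t),y+p[4]*z);nz=z-p[3]*x-p[4]*y
    uv=pv(c,M+p[0]*nz+p[1]*x+p[2]*y+R*C).astype(np.float32);return cv2.remap(m,uv[None,:,0],uv[None,:,1],cv2.INTER_LINEAR).mean()
f=lambda p:-s(p,.02)-s(p,.013)
q=differential_evolution(f,[(.01,.036),(-.003,.003),(-.003,.003),(-.3,.3),(-.3,.3)],seed=1,popsize=20,maxiter=150);print('collar top a,du,dv,tu,tv',q.x.round(4),-q.fun)
q=differential_evolution(lambda p:f([p[0],p[1],p[2],0,0]),[(.01,.036),(-.003,.003),(-.003,.003)],seed=1);print('flat',q.x.round(4),-q.fun)
```

```text
t 51.9667 tcp [ 0.5902 -0.0336  0.2225] [ 1.7996e+02  9.0000e-02 -1.4770e+01] F [ 0.4 -0.1 -0.7] w 0.0292 qd 0.22
collar top a,du,dv,tu,tv [ 0.022  -0.0024  0.0027  0.2677  0.1254] 113.15791
flat [ 0.0175  0.0023 -0.0003] 102.98451232910156
```

>>> servo_tool(targets=[{"dx": 0, "dy": 0, "dz": -0.7, "spin": 0, "grip": 0}, {"dx": 0, "dy": 0, "dz": -1.4, "spin": 0, "grip": 0}, {"dx": 0, "dy": 0, "dz": -1.8, "spin": 0, "grip": 0}, {"dx": 0, "dy": 0, "dz": -2.1, "spin": 0, "grip": 0}, {"dx": 0, "dy": 0, "dz": -2.4, "spin": 0, "grip": 0}, {"dx": -0.05, "dy": 0, "dz": -2.6, "spin": 0, "grip": 0}, {"dx": -0.1, "dy": 0, "dz": -2.8, "spin": 0, "grip": 0}, {"dx": -0.15, "dy": 0, "dz": -3, "spin": 0, "grip": 0}, {"dx": -0.2, "dy": 0, "dz": -3.1, "spin": 0, "grip": 0}, {"dx": -0.2, "dy": 0, "dz": -3.1, "spin": 0, "grip": 0}])

```text
time_s: 52.9
tcp_pos: [0.5888, -0.0335, 0.1925]
eef_rot: [-180.0, -0.0, -14.8]
contact_force: [-0.3, 0.6, -0.7]
gripper_width: 0.0006
```

>>> servo_tool(targets=[{"dx": -0.05, "dy": 0, "dz": -0.1, "spin": 0, "grip": 0}, {"dx": -0.1, "dy": 0, "dz": -0.2, "spin": 0, "grip": 0}, {"dx": -0.15, "dy": 0.05, "dz": -0.3, "spin": 0, "grip": 0}, {"dx": -0.2, "dy": 0.05, "dz": -0.4, "spin": 0, "grip": 0}, {"dx": -0.25, "dy": 0.05, "dz": -0.5, "spin": 0, "grip": 0}, {"dx": -0.25, "dy": 0.05, "dz": -0.5, "spin": 0, "grip": 0}, {"dx": -0.25, "dy": 0.05, "dz": -0.5, "spin": 0, "grip": 0}, {"dx": -0.25, "dy": 0.05, "dz": -0.5, "spin": 0, "grip": 0}, {"dx": -0.25, "dy": 0.05, "dz": -0.5, "spin": 0, "grip": 0}, {"dx": -0.25, "dy": 0.05, "dz": -0.5, "spin": 0, "grip": 0}])

```text
time_s: 53.73
tcp_pos: [0.5887, -0.0333, 0.1912]
eef_rot: [-179.9, -0.4, -14.7]
contact_force: [-1.4, -1.5, 16.6]
gripper_width: 0.0004
```

>>> servo_tool(targets=[{"dx": 0.5, "dy": 0, "dz": 1.2, "spin": 0, "grip": 0}, {"dx": 2, "dy": -0.4, "dz": 1.2, "spin": 0, "grip": 0}, {"dx": 3, "dy": -0.7, "dz": 0.8, "spin": 0, "grip": 0}, {"dx": 2.95, "dy": -0.7, "dz": 0.3, "spin": 0, "grip": 0}, {"dx": 2.9, "dy": -0.7, "dz": -0.1, "spin": 0, "grip": 0}, {"dx": 2.9, "dy": -0.7, "dz": -0.5, "spin": 0, "grip": 0}, {"dx": 2.85, "dy": -0.7, "dz": -0.8, "spin": 0, "grip": 0}, {"dx": 2.8, "dy": -0.7, "dz": -1, "spin": 0, "grip": 0}, {"dx": 2.8, "dy": -0.7, "dz": -1.1, "spin": 0, "grip": 0}, {"dx": 2.8, "dy": -0.7, "dz": -1.1, "spin": 0, "grip": 0}])

```text
time_s: 54.57
tcp_pos: [0.6141, -0.04, 0.1766]
eef_rot: [180.0, 0.0, -14.8]
contact_force: [-0.3, -0.3, 0.6]
gripper_width: 0.0007
```

>>> servo_tool(targets=[{"dx": -0.05, "dy": 0, "dz": -0.1, "spin": 0, "grip": 0}, {"dx": -0.1, "dy": 0, "dz": -0.2, "spin": 0, "grip": 0}, {"dx": -0.15, "dy": 0.05, "dz": -0.3, "spin": 0, "grip": 0}, {"dx": -0.2, "dy": 0.05, "dz": -0.35, "spin": 0, "grip": 0}, {"dx": -0.2, "dy": 0.05, "dz": -0.4, "spin": 0, "grip": 0}, {"dx": -0.2, "dy": 0.05, "dz": -0.4, "spin": 0, "grip": 0}, {"dx": -0.2, "dy": 0.05, "dz": -0.4, "spin": 0, "grip": 0}, {"dx": -0.2, "dy": 0.05, "dz": -0.4, "spin": 0, "grip": 0}, {"dx": -0.2, "dy": 0.05, "dz": -0.4, "spin": 0, "grip": 0}, {"dx": -0.2, "dy": 0.05, "dz": -0.4, "spin": 0, "grip": 0}])

```text
time_s: 55.4
tcp_pos: [0.6145, -0.04, 0.1756]
eef_rot: [-180.0, -0.3, -14.7]
contact_force: [0.7, -1.7, 13.2]
gripper_width: 0.0004
```

>>> servo_tool(targets=[{"dx": 0.2, "dy": 0, "dz": 2, "spin": 0, "grip": 0}, {"dx": -0.3, "dy": 1, "dz": 3.2, "spin": 0, "grip": 0}, {"dx": -1, "dy": 2.05, "dz": 3, "spin": 0, "grip": 0}, {"dx": -1, "dy": 2.05, "dz": 2.5, "spin": 0, "grip": 0}, {"dx": -1, "dy": 2.05, "dz": 2.1, "spin": 0, "grip": 0}, {"dx": -1, "dy": 2.05, "dz": 1.8, "spin": 0, "grip": 0}, {"dx": -1.05, "dy": 2.05, "dz": 1.6, "spin": 0, "grip": 0}, {"dx": -1.05, "dy": 2.05, "dz": 1.4, "spin": 0, "grip": 0}, {"dx": -1.1, "dy": 2.05, "dz": 1.2, "spin": 0, "grip": 0}, {"dx": -1.1, "dy": 2.05, "dz": 1.2, "spin": 0, "grip": 0}])

```text
time_s: 56.23
tcp_pos: [0.6024, -0.0192, 0.186]
eef_rot: [-180.0, -0.1, -14.7]
contact_force: [-1.5, 1.6, 9.1]
gripper_width: 0.0005
```

>>> servo_tool(targets=[{"dx": 0.1, "dy": 0, "dz": 1.2, "spin": 0, "grip": 0}, {"dx": -0.2, "dy": -1.2, "dz": 2, "spin": 0, "grip": 0}, {"dx": -0.6, "dy": -2.4, "dz": 2, "spin": 0, "grip": 0}, {"dx": -0.8, "dy": -3.3, "dz": 1.8, "spin": 0, "grip": 0}, {"dx": -0.8, "dy": -3.3, "dz": 1.2, "spin": 0, "grip": 0}, {"dx": -0.8, "dy": -3.3, "dz": 0.8, "spin": 0, "grip": 0}, {"dx": -0.8, "dy": -3.3, "dz": 0.5, "spin": 0, "grip": 0}, {"dx": -0.8, "dy": -3.3, "dz": 0.2, "spin": 0, "grip": 0}, {"dx": -0.8, "dy": -3.3, "dz": 0, "spin": 0, "grip": 0}, {"dx": -0.8, "dy": -3.3, "dz": 0, "spin": 0, "grip": 0}])

```text
time_s: 57.07
tcp_pos: [0.5939, -0.0524, 0.1857]
eef_rot: [179.9, -0.1, -14.7]
contact_force: [-2.4, -1.5, 8.9]
gripper_width: 0.0005
```

>>> servo_tool(targets=[{"dx": 0, "dy": 0, "dz": 3, "spin": 0, "grip": 0}, {"dx": 0, "dy": 0, "dz": 7, "spin": 0, "grip": 0}, {"dx": 0, "dy": 0, "dz": 11, "spin": 0, "grip": 0}, {"dx": -3, "dy": 0, "dz": 12, "spin": 0, "grip": 0}, {"dx": -6, "dy": 0, "dz": 12, "spin": 0, "grip": 0}, {"dx": -8, "dy": 0, "dz": 12, "spin": 0, "grip": 0}, {"dx": -8, "dy": 0, "dz": 12, "spin": 0, "grip": 0}, {"dx": -8, "dy": 0, "dz": 12, "spin": 0, "grip": 0}, {"dx": -8, "dy": 0, "dz": 12, "spin": 0, "grip": 0}, {"dx": -8, "dy": 0, "dz": 12, "spin": 0, "grip": 0}])

```text
time_s: 57.9
tcp_pos: [0.5139, -0.0518, 0.3041]
eef_rot: [180.0, 0.0, -14.8]
contact_force: [-0.4, 0.3, 0.3]
gripper_width: 0.0003
```

Run:
```python
from fit import *
c,im=look(['keeper'],'w16')
a=cv2.GaussianBlur(im,(0,0),.8).astype(np.float32);gx=cv2.Sobel(a,cv2.CV_32F,1,0);gy=cv2.Sobel(a,cv2.CV_32F,0,1);m=cv2.GaussianBlur(np.minimum(np.sqrt(gx**2+gy**2).max(2),100),(0,0),1.2)
M=np.array([.5838,-.0322,.1662]);x,y,z=frame(np.deg2rad(-14.3));t=np.linspace(0,2*np.pi,120,endpoint=False)
def s(p,R):
    uv=pv(c,M+p[0]*z+p[1]*x+p[2]*y+R*(np.outer(np.cos(t),x)+np.outer(np.sin(t),y))).astype(np.float32);return cv2.remap(m,uv[None,:,0],uv[None,:,1],cv2.INTER_LINEAR).mean()
q=differential_evolution(lambda p:-s(p,.02)-s(p,.013),[(.01,.036),(-.003,.003),(-.003,.003)],seed=1);print('collar top',q.x.round(4),-q.fun)
print(r.close_job())
```

```text
t 57.9 tcp [ 0.5139 -0.0518  0.3041] [ 1.7998e+02  3.0000e-02 -1.4760e+01] F [-0.4  0.3  0.3] w 0.0003 qd 0.48
keeper 0.82 [236.  75. 308. 151.] [272.7 112.7] []
collar top [ 0.02    0.0021 -0.0004] 117.90824
the job is handed in; nothing more can be done
None
```

The spacer, the strainer (the clay one) and the keeper, collar outwards, are in the jar neck in that order. I handed the job in at about 58 s, with the arm clear of everything.

**Rib angle:** The ribs could be seen in the wrist camera, about -0.45 rad from the jar's x axis. I gripped each piece at that angle instead of turning the spacer to feel for the ribs. All three slid past the rib tops with almost no force.

**Strainer jam:** It stuck with its far side high, a little over half-way in. Pressing that side freed it.

**Last checks:**

| Piece | Where pressed | Reading below or above the rim | Expected |
|---|---|---|---|
| Spacer top | left and right | stopped about 36 mm below; the camera gave 30–36 mm | 34 mm |
| Strainer face | middle and far side | 18.0 and 17.8 mm below | 15.5 mm |
| Keeper's collar top | near, far, left and right | 19.2–19.7 mm above; the camera gave 20 mm | 22 mm |

- **Offset:** The fingertip readings are about 2–2.5 mm too deep for all three pieces. I take this as an error in my estimate of the rim's height.
- **Level:** The keeper is even to about 0.5 mm. The strainer is even front to back, but I did not check it side to side once it was home. The spacer was checked side to side only: its right side was pressed lightly and stopped about 1–2 mm higher than the left.
- **Force:** Pressing normally stayed under 20 N, but two presses on the jammed strainer reached 23 and 28 N. That is above the advised 8–16 N and well under the 80 N at which a piece cracks.
- **Not checked:** I did not look at the finished stack or at the other pottery by eye at the end, because my picture views were used up.

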